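# Wind up the goldsmith's soldering lift

### The job

Fit the loose crank squarely onto the square shaft end on top of the soldering lift, fully home on its collar, and wind it clockwise (seen from above) through full turns by its red handle until the platform bears firmly against its stop. Feel for the stop and do not force it: keep all pushes on the crank gentle, not above 20 N. Leave the crank on the shaft and the other things on the bench where they are.

Things in the scene. Friction and masses are not known exactly. Their poses are not given: they have to be found in the camera images.
- lift: Soldering lift, fixed on the bench: dark steel foot 205 x 110 x 14 mm, two pillars, a blue head plate 68 x 90 mm whose top is 105 mm above the bench. Origin: on the screw axis at bench height; z up. The platform side is +x (foot from -50 to +155 mm in x, -55 to +55 in y).
- shaft: The lift's upright screw, origin on its axis at bench height. On a round collar 34 mm across (flat top, the crank's seat, 116 mm above the bench) stands the bright square end, 16 x 16 mm, 19 mm tall, its flats along this body's x and y, which turn with it. Turns stiffly (about 4 N at the handle, 6 N when quick) and stays where left. Clockwise from above raises the platform 12 mm a turn.
- shaft_tip (a point): Top centre of the round brass pilot nose on the square end, on the screw axis, 140 mm above the bench, 24 mm above the collar's seat. Axes as the shaft. The nose is 5 mm tall, 14.4 mm across at its foot, 9 mm at its top.
- platform: The platform: pale board with fire brick on an aluminium carriage sliding straight up the pillars, its top 49 to 55 mm above the bench at the start. Origin on the screw axis, 26 mm below the carriage's top. After 1.2 to 2.2 turns the carriage meets the brass stop rings on the pillars, clamped at a different height each time: felt as a quick rise of the force at the handle, 1 to 3 N per mm.
- crank: Loose steel crank, 0.33 kg, upright on its hub. Origin: centre of the hub's underside; z up. Hub 28 x 28 x 40 mm, balanced, to be gripped across its y sides; square socket open below, 17.4 mm wide, 26 mm deep, walls parallel to the hub's sides (fits at any quarter turn). An arm 16 mm wide runs along +x at 30 to 38 mm height to the handle; on -x a ball 27 mm across, centre 37 mm out.
- crank_mouth (a point): Centre of the socket's mouth, in the underside of the hub; the same point as the crank's origin. With the crank fully home it lies on the screw axis 24 mm below shaft_tip.
- crank_grip (a point): On the axis of the crank's red handle, at gripping height: 55 mm along the crank's +x from the hub's axis, 68 mm above the hub's underside. The handle is round, 21 mm across, upright, from 40 to 87 mm above the hub's underside, and spins freely on the arm, so it can be gripped and led round without turning the gripper.
- pliers_a: Bystander, loose: blue-handled pliers lying flat, 155 mm long. Origin under it.
- pliers_b: Bystander, loose: second blue-handled pliers lying flat, 155 mm long. Origin under it.
- torch: Bystander, loose: hand torch standing upright: steel can 48 mm across, black head, 177 mm tall. Origin under it.
- pickle_cup: Bystander, loose: white ceramic cup, 72 mm across, 70 mm tall. Origin under it.
- gold_scriber: Bystander, loose: yellow-handled scriber lying flat, 150 mm long. Origin under it.
- ring_mandrel: Bystander, loose: tapered steel ring mandrel standing upright, 40 mm foot, 140 mm tall. Origin under it.
- bench_block: Bystander, loose: round steel bench block, 70 mm across, 22 mm thick. Origin under it.

How it is judged:
By the outcome, as a careful person would: the job done as asked, in the order asked, and still so for the second after the job is handed in, with the robot touching nothing.
It also fails if it takes over 72 s, if anything falls off the work surface, if the arm or the gripper's body presses on something with over 40 N, if the wrist force passes 120 N, or if a joint passes its speed limit or range.

### The arm

A 6-joint arm with a two-finger parallel gripper is mounted at the origin on the work surface. World frame = base frame: x ahead of the robot, y to its left, z up, the work surface at z = 0. Lengths are in m, angles in rad, forces in N, time in s.
With the tool pointing down it reaches from about 0.275 to 0.825 m from the base axis. Payload 4.9 kg.
Tool frame: the origin (TCP) lies between the finger pads; the fingertips stand arm.finger_overhang ahead of it and the grasp point (between the pads) lies 5 mm behind it (arm.finger_overhang is the distance from the TCP to the fingertips, in m); z points along the fingers, y is the line along which they close (so a half turn about z gives the same grasp; the last joint's range is limited). The gripper opens to 85 mm and grips with 20 to 120 N. Pads are 22 mm wide; open, the fingers measure 114 mm over their backs; the gripper's body (76 mm by 85 mm) begins 54 mm behind the grasp point. The pads swing forward as they close: fully open they stand 13 mm farther back than shut.
Start: joints at [1.205, 0.326, -0.193, 1.052, 0, 1.437], TCP at [0.126, 0.535, 0.245] pointing down, gripper open.
Joint ranges: [-2.65, 2.65], [-0.97, 1.79], [-1.3, 1.35], [-1.93, 2.1], [-1.47, 1.37], [-3.14, 3.14]. Speed limits (rad/s): [2.57, 2.57, 3.14, 3.14, 3.14, 3.14].

### API

Orientations are given as a unit quaternion [x, y, z, w].
In Python, from cell import readout, camera, get_calibration, arm gives the robot as it stands.
- The arm moves only by the tool send_rows, never from a script. Its argument "steps" is a list that holds one entry, the list of rows, each a list of 6 numbers: the shift along the world's x, y, z in mm, then the turn, a rotation vector about the world's x, y, z in degrees. In form: [[[x, y, z, wx, wy, wz], ...]]. A call has exactly 5 rows; each row shifts and turns the commanded pose from where the row before left it; what a row does not reach is not made up. A row lasts 1/12 s, in which the tool goes at most 41.7 mm and 7.16 degrees, less where a joint would pass 70% of its speed; a pose out of reach is approached as far as the arm can. A call with a gripper value outside its range is refused whole. "gripper" is the finger opening in mm, from 0 to 85.4, set as the call begins (left out, the last holds). The fingers move at their own pace and stop on an object; "grip_force" is the grip in N (left out, the last holds). Time passes only in rows, so rows that do not move let the fingers close, or fill a call up. It gives the time, the measured TCP pose, the force, the opening and the grip force at its end, in the units of the state.
- readout.get_obs(): the state, without advancing time (a new reading comes with each control period).
- camera(name): name is "side" or "top"; returns the picture (400x640x3 uint8, blue, green, red); there is no depth.
- get_calibration(name): a dict with "fx", "fy", "cx", "cy" (pixels), "distortion" ([k1, k2, p1, p2, k3] as OpenCV has them; the pictures are not rectified), "extrinsics" (4x4, takes a point from camera to world coordinates). Camera axes: x right, y down, z forward; pixel columns grow to the right and rows downward; lengths in m; the calibration is good to about 2 mm. A picture is of the moment at which its call begins. get_calibration takes no time and is no camera call.
- arm.close_job(): hands the job in; it is judged then, once.
The state is a dict: "t": time; "joint_positions": joint angles; "qd": joint speeds; "joint_torque": joint torques, N m; "tcp_pos": TCP position; "orientation": TCP orientation; "wrist_force": force on the tool from outside, world axes, zero at the start; "torque": the same for the moment, N m; "width": opening from 0.0 (shut) to 1.0 (fully open); "grip_force": force on a finger pad.
Only numpy, scipy, OpenCV 4.12 (cv2) and the standard library are available. Lean on these libraries where they do the work, as an engineer would, in place of code of your own. Each camera call takes 0.05 s, during which the arm holds its last target. There are 200 camera calls.

## Working session

There is one attempt and no reset: what is moved stays moved. The work goes in short steps, Python scripts to look and compute and a tool call to move; the robot and the scene stay as the last step left them, time stands still between calls to the robot, and variables do not carry over. Pictures are saved under pics/ and viewed, at most 10 in all, crops included, and the job is handed in when it is done.

Besides the shell and the picture viewer there is one more tool, called after "Emit:" as name(argument=value, ...), one argument or row to a line, values as JSON. send_rows: Moves the arm, as the interface text tells. Its arguments: {"type":"object","properties":{"steps":{"type":"array","items":{"type":"array","items":{"type":"array","items":{"type":"number"}}}},"gripper":{"type":"number"},"grip_force":{"type":"number"}},"required":["steps"]}

```bash
mkdir -p pics; python3 - <<'E'
from cell import readout, camera, get_calibration, arm
import cv2
for n in("side","top"):
    cv2.imwrite(f"pics/{n}0.png",camera(n)); c=get_calibration(n); print(n,c)
o=readout.get_obs(); print(o, arm.finger_overhang)
E
```

```text
side {'fx': 424.1852331992074, 'fy': 424.1852331992074, 'cx': 319.5188684183532, 'cy': 201.27630179902656, 'distortion': array([0.02381889, 0.        , 0.        , 0.        , 0.        ]), 'extrinsics': array([[-0.95118812, -0.18216146,  0.24911516,  0.32712159],
       [-0.30799091,  0.61149277, -0.72884716,  0.8435621 ],
       [-0.01956425, -0.76999597, -0.63774874,  0.82900892],
       [ 0.        ,  0.        ,  0.        ,  1.        ]])}
top {'fx': 458.31413073036504, 'fy': 458.31413073036504, 'cx': 326.5403184603409, 'cy': 202.63112839549314, 'distortion': array([-0.13130681,  0.        ,  0.        ,  0.        ,  0.        ]), 'extrinsics': array([[-0.00382793, -0.99644712,  0.08413376,  0.50615276],
       [-0.99998979,  0.00361225, -0.00271562,  0.02587959],
       [ 0.00240206, -0.0841433 , -0.99645077,  1.26307458],
       [ 0.        ,  0.        ,  0.        ,  1.        ]])}
{'t': 0.1, 'joint_positions': array([ 1.20481798e+00,  3.26867733e-01, -1.93457712e-01,  1.05198919e+00,
       -5.19687931e-06,  1.43659850e+00]), 'qd': array([ 8.40345520e-04, -9.06551198e-04,  4.76824887e-04,  1.76711287e-03,
       -1.82681228e-03, -2.64968632e-05]), 'joint_torque': array([ 2.05472774e-03, -4.44238937e+01,  2.63038141e+01,  7.84166506e-03,
        2.18199091e-05, -1.59818262e-05]), 'tcp_pos': array([0.12615648, 0.53484194, 0.24459115]), 'orientation': array([ 1.15630987e-01,  9.93291950e-01, -7.36178351e-04, -1.85364398e-04]), 'wrist_force': array([ 1.07289703, -0.14153922,  0.11699346]), 'torque': array([-0.01858027,  0.00567681, -0.02042788]), 'grip_force': 0.0, 'width': 1.0005968445820155} 0.014
```

View pics/side0.png

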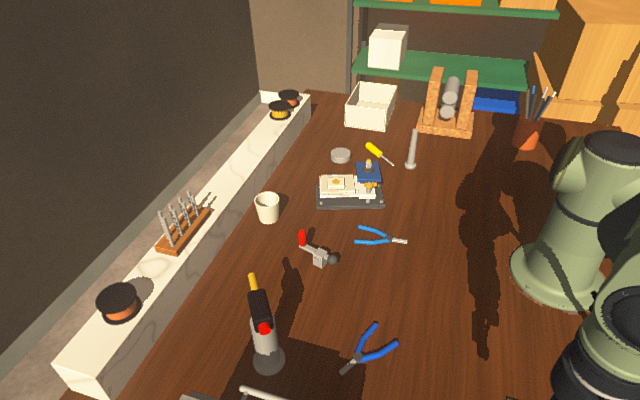

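View pics/top0.png

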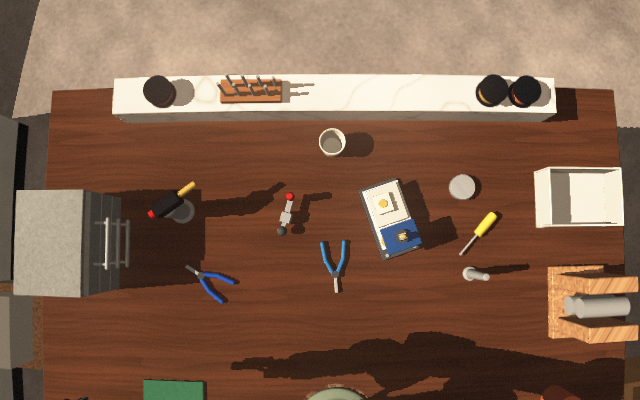

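The side view shows the crank hub near (320,257), its handle at (303,238) and the shaft near (368,165). In the top view the hub is near (286,216), the handle at (290,197), the ball at (281,231) and the shaft near (402,237). I'll zoom in on both.

```bash
python3 - <<'E'
import cv2,numpy as np
s=cv2.imread("pics/side0.png");t=cv2.imread("pics/top0.png")
def c(im,x,y,w=50,h=37,k=8): return cv2.resize(im[y:y+h,x:x+w],None,fx=k,fy=k,interpolation=cv2.INTER_CUBIC)
cv2.imwrite("pics/z0.png",np.vstack([np.hstack([c(s,292,230),c(s,343,150)]),np.hstack([c(t,262,190,50,48)[:300*2],c(t,372,212,50,48)])])[:600+80])
im=cv2.imread("pics/z0.png");print(im.shape)
cv2.imwrite("pics/z0.png",cv2.resize(im,(800,600)) if 0 else np.vstack([im[:296],im[296:296+304]]))
E
```

```text
(680, 800, 3)
```

View pics/z0.png

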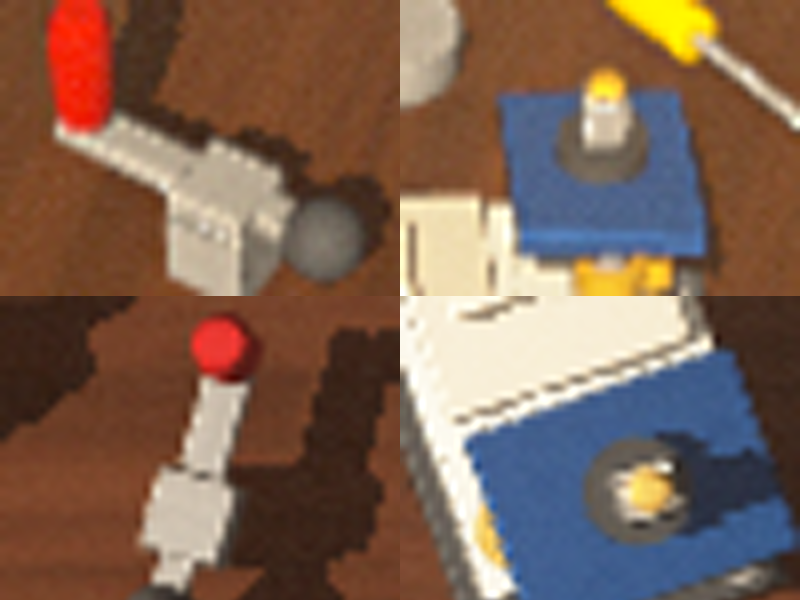

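The zooms show the hub top centre at side (319.8,251.5) and top (285.3,216.9), and the handle top at top (289,196). The nose top is at side (368.4,158.8) and top (402.8,235.5). Next I'll triangulate, then fit the lift and shaft yaw.

```bash
cat > h.py <<'E'
import numpy as np,cv2
from scipy.optimize import least_squares
from cell import get_calibration
C={n:get_calibration(n) for n in("side","top")}
def proj(n,P):
    c=C[n];T=np.linalg.inv(c["extrinsics"]);K=np.array([[c["fx"],0,c["cx"]],[0,c["fy"],c["cy"]],[0,0,1]])
    return cv2.projectPoints(np.atleast_2d(np.asarray(P,float)),cv2.Rodrigues(T[:3,:3])[0],T[:3,3],K,c["distortion"])[0][:,0]
def tri(s,t):
    r=least_squares(lambda P:np.r_[proj("side",P)[0]-s,proj("top",P)[0]-t],[.4,.1,.1]);return r.x,np.abs(r.fun).max()
def onplane(n,p,z):
    return np.r_[least_squares(lambda q:proj(n,[q[0],q[1],z])[0]-p,[.45,.1]).x,z]
E
python3 - <<'E'
from h import *
np.set_printoptions(precision=4,suppress=True)
print("hub",tri((319.8,251.5),(285.3,216.9)))
print("nose",tri((368.4,158.8),(402.8,235.5)))
o=lambda x,y,X,Y:(X+x/8-.5,Y+y/8-.5)
side=lambda x,y:o(x,y,292,230); top=lambda x,y:o(x,y-296,262,190); s2=lambda x,y:o(x-400,y,343,150); t2=lambda x,y:o(x-400,y-296,372,212)
print("hub s/t",onplane("side",side(226,176),.04),onplane("top",top(190,515),.04))
h=onplane("top",top(220,347),.087);hs=onplane("side",side(82,126),.040);print("handle",h,hs)
b=onplane("side",side(325,238),.034);print("ball",b)
hub=onplane("top",top(190,515),.04)
print("yaw",np.degrees(np.arctan2(*(h-hub)[1::-1])),np.degrees(np.arctan2(*(hs-onplane("side",side(226,176),.04))[1::-1])))
A=[onplane("top",t2(*p),.105) for p in((468,437),(730,350),(800,540))];print("head",A)
d=A[1]-A[0];print("lift edge yaw",np.degrees(np.arctan2(d[1],d[0])))
print("collar t,s",onplane("top",t2(638,491),.116),onplane("side",s2(602,140),.116),"nose t,s",onplane("top",(402.8,235.5),.14),onplane("side",(368.4,158.8),.14))
# big crops with candidate grid for square
n=(onplane("top",t2(638,491),.116)+onplane("side",s2(602,140),.116))/2
ims=[]
for nm,x,y in(("side",355,150),("top",388,222)):
    im=cv2.imread(f"pics/{nm}0.png")[y:y+28,x:x+28]
    ims.append(cv2.resize(im,None,fx=14,fy=14,interpolation=cv2.INTER_CUBIC))
cv2.imwrite("pics/z1.png",np.hstack(ims))
E
```

```text
hub (array([0.5721, 0.1331, 0.0405]), np.float64(0.21334510426632391))
nose (array([ 0.5194, -0.1638,  0.1421]), np.float64(0.08232512946960924))
hub s/t [0.5729 0.1328 0.04  ] [0.5716 0.1331 0.04  ]
handle [0.6233 0.1195 0.087 ] [0.6244 0.1252 0.04  ]
ball [0.5367 0.1438 0.034 ]
yaw -14.759885014583471 -8.384330388039837
head [array([ 0.5362, -0.1123,  0.105 ]), array([ 0.5633, -0.1963,  0.105 ]), array([ 0.5029, -0.2177,  0.105 ])]
lift edge yaw -72.1104785588948
collar t,s [ 0.5187 -0.1643  0.116 ] [ 0.5193 -0.16    0.116 ] nose t,s [ 0.5193 -0.1642  0.14  ] [ 0.5203 -0.1668  0.14  ]
```

View pics/z1.png

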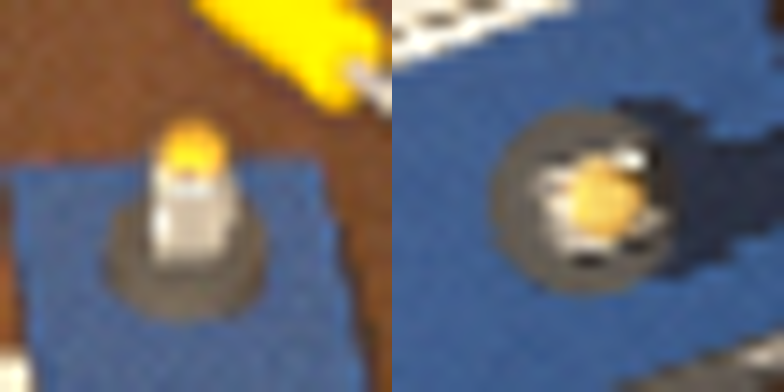

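The left crop (side) shows the square with a wide front face and thin side strips. The right crop (top) shows the square corners around the brass nose. I'll fit the shaft's yaw with a small layered render.

```bash
cat > fit.py <<'E'
from h import *
from scipy.optimize import minimize
S=8
def layers(nm,x,y,yaw,box):
    X,Y,W,H=box
    def poly(P):
        p=(proj(nm,P)-[X,Y]+.5)*S
        m=np.zeros((H*S,W*S),np.uint8);cv2.fillPoly(m,[np.round(cv2.convexHull(p.astype(np.float32))).astype(np.int32)],1);return m
    a=np.linspace(0,2*np.pi,40)
    ring=lambda r,z:np.c_[x+r*np.cos(a),y+r*np.sin(a),0*a+z]
    k=np.radians(yaw+45+90*np.arange(4));r=.008*2**.5
    sq=lambda z:np.c_[x+r*np.cos(k),y+r*np.sin(k),0*k+z]
    cam=C[nm]["extrinsics"][:3,3]
    L=[poly(np.r_[ring(.017,.116),ring(.017,.105)]),poly(ring(.017,.116))]
    b,t=sq(.116),sq(.135)
    for i in range(4):
        j=(i+1)%4;mid=(b[i]+b[j])/2-[x,y,.116]
        if mid@(cam-np.array([x,y,.12]))>0:L.append(poly(np.r_[b[[i,j]],t[[i,j]]]))
    L+=[poly(t),poly(np.r_[ring(.0072,.135),ring(.0045,.14)])]
    idx=np.zeros((H*S,W*S),int)
    for n,m in enumerate(L):idx[m>0]=n+1
    return np.stack([cv2.resize((idx==n).astype(np.float32),(W,H),interpolation=cv2.INTER_AREA) for n in range(len(L)+1)],-1)
def cost(nm,im,v,box,yaw):
    A=layers(nm,v[0],v[1],yaw,box);w=(A[...,0]<.5);A=A[w];b=im[w].astype(float)
    c=np.linalg.lstsq(np.r_[A,.05*np.eye(A.shape[1])],np.r_[b,.05*np.full((A.shape[1],3),120)],rcond=None)[0]
    return np.sqrt(np.mean((A@c-b)**2))
if __name__=="__main__":
    for nm,box in(("side",(355,150,28,28)),("top",(388,222,28,28))):
        im=cv2.imread(f"pics/{nm}0.png")[box[1]:box[1]+28,box[0]:box[0]+28]
        for yaw in range(-45,45,6):
            r=minimize(lambda v:cost(nm,im,v/100,box,yaw),np.array([51.9,-16.4]),method="Nelder-Mead",options=dict(initial_simplex=[[51.9,-16.4],[52.2,-16.3],[51.8,-16.1]],xatol=.01,fatol=.02,maxfev=70))
            print(nm,yaw,np.round(r.x*10,1),round(r.fun,2))
E
python3 fit.py
```

```text
side -45 [ 520.4 -164.6] 24.0
side -39 [ 520.5 -164.1] 24.81
side -33 [ 519.6 -161.3] 25.85
side -27 [ 519.9 -163. ] 25.71
side -21 [ 517.6 -164.9] 24.39
side -15 [ 518.1 -165.4] 22.36
side -9 [ 518.9 -165.5] 20.48
side -3 [ 519.  -165.6] 18.7
side 3 [ 519.6 -165.5] 17.09
side 9 [ 519.9 -165.4] 15.62
side 15 [ 520.2 -164.2] 13.33
side 21 [ 520.8 -164.6] 14.51
side 27 [ 521.6 -164.8] 16.78
side 33 [ 521.9 -163.4] 19.31
side 39 [ 522.4 -163.2] 21.74
top -45 [ 518.1 -162.4] 24.96
top -39 [ 518.4 -162.4] 25.13
top -33 [ 518.4 -162.4] 25.22
top -27 [ 518.4 -162.4] 25.17
top -21 [ 519.  -162.6] 24.91
top -15 [ 518.9 -162.6] 23.93
top -9 [ 519.  -162.6] 22.96
top -3 [ 518.6 -162.6] 22.9
top 3 [ 518.3 -162.6] 21.93
top 9 [ 518.4 -163.2] 21.07
top 15 [ 518.7 -163.5] 20.59
top 21 [ 518.6 -162.9] 21.03
top 27 [ 518.4 -162.4] 22.36
top 33 [ 518.4 -162.3] 23.56
top 39 [ 518.3 -162.5] 24.42
```

Both views give a shaft yaw of about 16.5° at (0.5195,-0.164). The crank hub is at (0.572,0.133) with yaw about -14°, and the gripper already has that yaw. I'll move above the crank.

Emit:
send_rows(
  steps=[
    [[22,-20,0,0,0,0],[22,-20,0,0,0,0],[22,-20,0,0,0,0],[22,-20,0,0,0,0],[22,-20,0,0,0,0]],
  ],
  gripper=85,
)

```text
t: 0.52
tcp_pos: [0.2369, 0.4341, 0.2449]
orientation: [0.115, 0.993, -0.0, -0.0]
wrist_force: [1.2, 0.4, 0.1]
width: 0.996
grip_force: 0.0
```

Emit:
send_rows(
  steps=[
    [[22,-20,0,0,0,0],[22,-20,0,0,0,0],[22,-20,0,0,0,0],[22,-20,0,0,0,0],[22,-20,0,0,0,0]],
  ],
)

```text
t: 0.93
tcp_pos: [0.347, 0.334, 0.245]
orientation: [0.116, 0.993, -0.0, -0.0]
wrist_force: [-0.0, 0.7, 0.4]
width: 0.996
grip_force: 0.0
```

Emit:
send_rows(
  steps=[
    [[22,-20,0,0,0,0],[22,-20,0,0,0,0],[22,-20,0,0,0,0],[22,-20,0,0,0,0],[22,-20,0,0,0,0]],
  ],
)

```text
t: 1.35
tcp_pos: [0.457, 0.234, 0.245]
orientation: [0.116, 0.993, -0.0, -0.0]
wrist_force: [-0.6, 0.4, -0.1]
width: 0.996
grip_force: 0.0
```

Emit:
send_rows(
  steps=[
    [[22,-20,0,0,0,0],[22,-20,0,0,0,0],[22,-20,0,0,0,0],[22,-20,0,0,0,0],[22,-20,0,0,0,0]],
  ],
)

```text
t: 1.77
tcp_pos: [0.567, 0.1341, 0.2448]
orientation: [0.116, 0.993, -0.0, -0.0]
wrist_force: [0.4, 0.0, 0.0]
width: 0.991
grip_force: 0.0
```

Emit:
send_rows(
  steps=[
    [[1,-0.2,-35,0,0,0],[1,-0.2,-35,0,0,0],[1,-0.2,-35,0,0,0],[1,-0.2,-35,0,0,0],[1,-0.2,-30,0,0,0]],
  ],
)

```text
t: 2.18
tcp_pos: [0.5702, 0.134, 0.0726]
orientation: [0.116, 0.993, -0.0, -0.001]
wrist_force: [0.4, -1.2, -0.1]
width: 0.996
grip_force: 0.0
```

Emit:
send_rows(
  steps=[
    [[0,0,-10,0,0,0],[0,0,-10,0,0,0],[0,0,-10,0,0,0],[0,0,-9,0,0,0],[0,0,-8,0,0,0]],
  ],
)

```text
t: 2.6
tcp_pos: [0.5724, 0.1345, 0.0288]
orientation: [0.116, 0.993, 0.0, 0.001]
wrist_force: [-0.2, 0.1, -0.0]
width: 0.995
grip_force: 0.0
```

```bash
python3 - <<'E'
from cell import camera
import cv2,numpy as np
s=camera("side");t=camera("top")
c=lambda im,x,y:cv2.resize(im[y:y+75,x:x+80],None,fx=5,fy=5,interpolation=cv2.INTER_CUBIC)
cv2.imwrite("pics/g1.png",np.hstack([c(s,280,205),c(t,248,175)]))
E
```

```text
(no output)
```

View pics/g1.png

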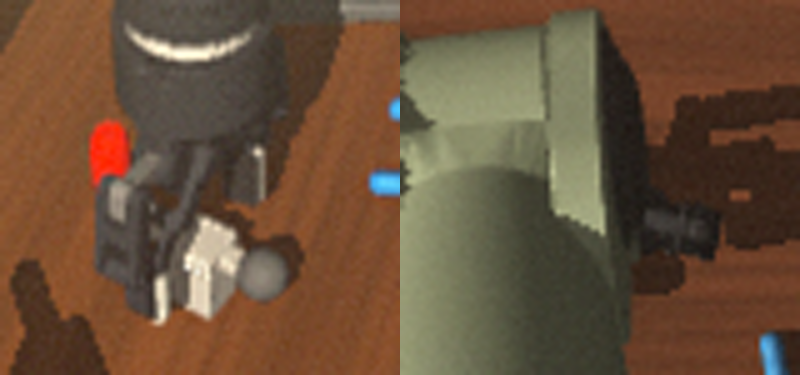

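The hub stands between the open fingers and the handle is clear of the gripper body. Closing now.

Emit:
send_rows(
  steps=[
    [[0,0,0,0,0,0],[0,0,0,0,0,0],[0,0,0,0,0,0],[0,0,0,0,0,0],[0,0,0,0,0,0]],
  ],
  gripper=20,
  grip_force=45,
)

```text
t: 3.12
tcp_pos: [0.5718, 0.1343, 0.029]
orientation: [0.116, 0.993, -0.0, 0.001]
wrist_force: [0.2, -0.7, 0.5]
width: 0.315
grip_force: 44.0
```

Emit:
send_rows(
  steps=[
    [[0,0,0,0,0,0],[0,0,0,0,0,0],[0,0,0,0,0,0],[0,0,0,0,0,0],[0,0,0,0,0,0]],
  ],
)

```text
t: 3.53
tcp_pos: [0.5719, 0.1343, 0.029]
orientation: [0.116, 0.993, 0.0, 0.001]
wrist_force: [-0.8, -1.3, 5.7]
width: 0.316
grip_force: 44.8
```

Emit:
send_rows(
  steps=[
    [[0,0,10,0,0,0],[0,0,35,0,0,0],[0,0,41,0,0,0],[0,0,41,0,0,0],[0,0,41,0,0,0]],
  ],
)

```text
t: 3.95
tcp_pos: [0.5701, 0.1342, 0.1976]
orientation: [0.116, 0.993, -0.0, -0.001]
wrist_force: [0.9, -0.7, -3.0]
width: 0.322
grip_force: 44.8
```

Emit:
send_rows(
  steps=[
    [[-5,-30,3,0,0,3],[-5,-30,3,0,0,3],[-5,-30,0,0,0,3],[-5,-30,0,0,0,3],[-5,-30,0,0,0,3]],
  ],
)

```text
t: 4.37
tcp_pos: [0.5452, -0.0167, 0.2023]
orientation: [-0.017, 1.0, 0.0, -0.001]
wrist_force: [1.0, -0.4, -2.7]
width: 0.322
grip_force: 44.9
```

Emit:
send_rows(
  steps=[
    [[-5,-30,0,0,0,3],[-5,-30,0,0,0,3],[-5,-30,0,0,0,3],[-5,-30,0,0,0,3],[-7.5,-28,0,0,0,3]],
  ],
)

```text
t: 4.78
tcp_pos: [0.5181, -0.1651, 0.2021]
orientation: [-0.147, 0.989, 0.0, -0.0]
wrist_force: [0.4, 0.2, -3.5]
width: 0.322
grip_force: 45.0
```

Emit:
send_rows(
  steps=[
    [[0,0,0,0,0,0],[0,0,0,0,0,0],[0,0,0,0,0,0],[0,0,0,0,0,0],[0,0,0,0,0,0]],
  ],
)

```text
t: 5.2
tcp_pos: [0.5189, -0.1625, 0.2022]
orientation: [-0.146, 0.989, 0.0, -0.0]
wrist_force: [0.8, -0.3, -3.0]
width: 0.322
grip_force: 45.0
```

```bash
python3 - <<'E'
from cell import camera,readout
from h import *
from scipy.spatial.transform import Rotation as R
o=readout.get_obs();M=R.from_quat(o["orientation"]).as_matrix();print(o["tcp_pos"],np.round(M,4),o["wrist_force"],o["joint_positions"])
s=camera("side");t=camera("top");cv2.imwrite("pics/s2.png",s);cv2.imwrite("pics/t2.png",t)
p=o["tcp_pos"];und=p[2]-.029
x=np.array([np.cos(np.radians(16.7)),np.sin(np.radians(16.7)),0])
b=np.array([p[0],p[1],und])
P=[b-.037*x+[0,0,.034],b+.055*x+[0,0,.087],b,[.5195,-.164,.140]]
print("pred ball,handletop,mouth,nose side",proj("side",P),"top",proj("top",P))
c=lambda im,x,y:cv2.resize(im[y:y+75,x:x+80],None,fx=5,fy=5,interpolation=cv2.INTER_CUBIC)
cv2.imwrite("pics/g2.png",np.hstack([c(s,330,100),c(t,365,185)]))
E
```

```text
[ 0.51886607 -0.16250332  0.20219728] [[-9.573e-01 -2.892e-01 -4.000e-04]
 [-2.892e-01  9.573e-01  4.000e-04]
 [ 3.000e-04  5.000e-04 -1.000e+00]] [ 0.78258369 -0.33631556 -3.02194462] [-4.39402467e-01  3.47752168e-01 -2.76900664e-01  9.46697798e-01
  2.02029646e-04 -7.32763735e-01]
pred ball,handletop,mouth,nose side [[383.26574181 139.42057876]
 [350.51795729 122.66098198]
 [369.1781221  149.8992125 ]
 [368.43692471 159.37053908]] top [[411.75745952 250.65433249]
 [403.71195198 211.07910159]
 [404.44799373 235.50220451]
 [402.73346577 235.41375836]]
```

View pics/g2.png

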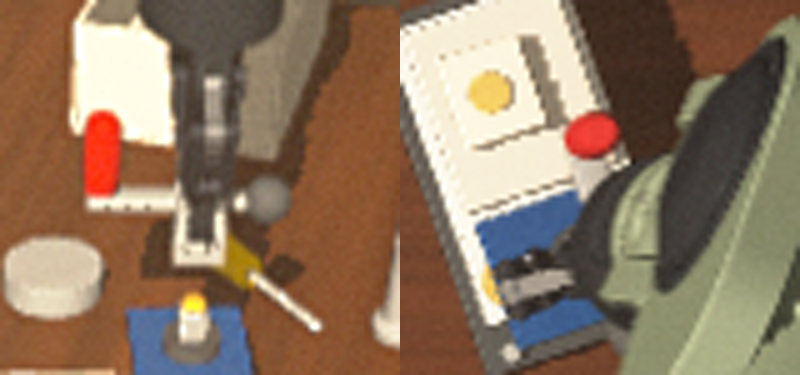

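The side view shows the ball at (383.2,139.6) and the handle top at (350.2,123.0), both within 0.4 px of the prediction. So the crank sits square in the grip, with its hub at the TCP. I'll correct by (0.6,-1.5) mm and lower over the nose.

Emit:
send_rows(
  steps=[
    [[0.6,-1.5,-7,0,0,0],[0,0,-7,0,0,0],[0,0,-7,0,0,0],[0,0,-5,0,0,0],[0,0,-3,0,0,0]],
  ],
)

```text
t: 5.72
tcp_pos: [0.5187, -0.1649, 0.1719]
orientation: [-0.145, 0.989, 0.001, -0.001]
wrist_force: [-0.1, -0.6, -3.2]
width: 0.316
grip_force: 45.1
```

Emit:
send_rows(
  steps=[
    [[0,0,-2,0,0,0],[0,0,-1.5,0,0,0],[0,0,-1,0,0,0],[0,0,0,0,0,0],[0,0,0,0,0,0]],
  ],
)

```text
t: 6.13
tcp_pos: [0.5196, -0.1653, 0.169]
orientation: [-0.145, 0.989, -0.0, 0.0]
wrist_force: [0.1, -0.2, -2.6]
width: 0.32
grip_force: 45.1
```

Emit:
send_rows(
  steps=[
    [[0,1,-1,0,0,0],[0,0,-1,0,0,0],[0,0,-1,0,0,0],[0,0,-1,0,0,0],[0,0,0,0,0,0]],
  ],
)

```text
t: 6.55
tcp_pos: [0.5193, -0.1641, 0.1645]
orientation: [-0.145, 0.989, 0.0, -0.0]
wrist_force: [-1.0, -0.5, -2.8]
width: 0.322
grip_force: 45.1
```

Emit:
send_rows(
  steps=[
    [[0,0,-0.5,0,0,0],[0,0,-0.5,0,0,0],[0,0,-0.5,0,0,0],[0,0,-0.5,0,0,0],[0,0,0,0,0,0]],
  ],
)

```text
t: 6.97
tcp_pos: [0.5193, -0.1642, 0.1626]
orientation: [-0.145, 0.989, 0.0, -0.0]
wrist_force: [0.4, 0.3, -3.9]
width: 0.319
grip_force: 45.1
```

Emit:
send_rows(
  steps=[
    [[0,0,-0.8,0,0,0],[0,0,-0.8,0,0,0],[0,0,-0.8,0,0,0],[0,0,-0.8,0,0,0],[0,0,0,0,0,0]],
  ],
)

```text
t: 7.38
tcp_pos: [0.5192, -0.1641, 0.1593]
orientation: [-0.145, 0.989, 0.0, -0.0]
wrist_force: [-0.9, 1.3, -3.5]
width: 0.319
grip_force: 45.0
```

Emit:
send_rows(
  steps=[
    [[0,0,-0.8,0,0,0],[0,0,-0.8,0,0,0],[0,0,-0.8,0,0,0],[0,0,-0.8,0,0,0],[0,0,0,0,0,0]],
  ],
)

```text
t: 7.8
tcp_pos: [0.5192, -0.1641, 0.1562]
orientation: [-0.145, 0.989, 0.0, -0.0]
wrist_force: [-1.7, -0.1, -2.7]
width: 0.319
grip_force: 45.1
```

It has slid well past the nose foot with no rise in force, so it is on the square. Continuing to the seat.

Emit:
send_rows(
  steps=[
    [[0,0,-1.5,0,0,0],[0,0,-1.5,0,0,0],[0,0,-1.5,0,0,0],[0,0,-1.5,0,0,0],[0,0,-1,0,0,0]],
  ],
)

```text
t: 8.22
tcp_pos: [0.5193, -0.1641, 0.1491]
orientation: [-0.145, 0.989, 0.0, -0.0]
wrist_force: [-2.4, 0.3, -1.5]
width: 0.318
grip_force: 45.1
```

Emit:
send_rows(
  steps=[
    [[0,0,-0.6,0,0,0],[0,0,-0.6,0,0,0],[0,0,-0.6,0,0,0],[0,0,0,0,0,0],[0,0,0,0,0,0]],
  ],
)

```text
t: 8.63
tcp_pos: [0.5193, -0.1641, 0.1474]
orientation: [-0.145, 0.989, 0.0, -0.0]
wrist_force: [-3.6, 0.4, -2.1]
width: 0.325
grip_force: 45.1
```

Emit:
send_rows(
  steps=[
    [[-0.5,0,-0.4,0,0,0],[0,0,-0.4,0,0,0],[0,0,-0.4,0,0,0],[0,0,-0.4,0,0,0],[0,0,0,0,0,0]],
  ],
)

```text
t: 9.05
tcp_pos: [0.5191, -0.1642, 0.146]
orientation: [-0.145, 0.989, 0.0, 0.0]
wrist_force: [-1.3, 0.3, -2.6]
width: 0.321
grip_force: 45.1
```

Emit:
send_rows(
  steps=[
    [[0,0,-0.3,0,0,0],[0,0,-0.3,0,0,0],[0,0,-0.3,0,0,0],[0,0,0,0,0,0],[0,0,0,0,0,0]],
  ],
)

```text
t: 9.47
tcp_pos: [0.5191, -0.1642, 0.1451]
orientation: [-0.145, 0.989, 0.0, 0.0]
wrist_force: [-1.2, 1.2, -2.2]
width: 0.318
grip_force: 45.1
```

Emit:
send_rows(
  steps=[
    [[0,0,-0.3,0,0,0],[0,0,-0.3,0,0,0],[0,0,-0.2,0,0,0],[0,0,0,0,0,0],[0,0,0,0,0,0]],
  ],
)

```text
t: 9.88
tcp_pos: [0.5192, -0.1642, 0.145]
orientation: [-0.145, 0.989, -0.0, 0.0]
wrist_force: [-3.4, 2.5, 4.4]
width: 0.322
grip_force: 45.9
```

Emit:
send_rows(
  steps=[
    [[0,0,-0.3,0,0,0],[0,0,-0.3,0,0,0],[0,0,0,0,0,0],[0,0,0,0,0,0],[0,0,0,0,0,0]],
  ],
)

```text
t: 10.3
tcp_pos: [0.5192, -0.1642, 0.1449]
orientation: [-0.145, 0.989, -0.0, 0.001]
wrist_force: [-4.4, 3.2, 9.2]
width: 0.322
grip_force: 46.6
```

The crank is seated: TCP z stops at 0.145 (underside 0.116) and the force rises to 9 N. I'll ease off and release. From the first side picture I'll also check how far the carriage is from the stop rings.

Emit:
send_rows(
  steps=[
    [[0,0,0.7,0,0,0],[0,0,0,0,0,0],[0,0,0,0,0,0],[0,0,0,0,0,0],[0,0,0,0,0,0]],
  ],
  gripper=60,
)

```text
t: 10.72
tcp_pos: [0.5192, -0.1644, 0.1443]
orientation: [-0.145, 0.989, -0.0, 0.0]
wrist_force: [0.8, 1.2, 0.2]
width: 0.703
grip_force: 0.0
```

Emit:
send_rows(
  steps=[
    [[0,0,10,0,0,0],[0,0,20,0,0,0],[0,0,25,0,0,0],[0,0,30,0,0,0],[0,0,20,0,0,0]],
  ],
)

```text
t: 11.13
tcp_pos: [0.5196, -0.1645, 0.2526]
orientation: [-0.145, 0.989, -0.001, 0.001]
wrist_force: [0.1, 0.5, 0.0]
width: 0.702
grip_force: 0.0
```

```bash
python3 - <<'E'
from cell import camera,readout
from h import *
s=camera("side");t=camera("top");cv2.imwrite("pics/s3.png",s)
c=lambda im,x,y,w,h,k:cv2.resize(im[y:y+h,x:x+w],None,fx=k,fy=k,interpolation=cv2.INTER_CUBIC)
s0=cv2.imread("pics/side0.png")
a=c(s0,315,160,75,52,10)[:, :400+0] if 0 else c(s0,350,165,40,50,10)
cv2.imwrite("pics/g3.png",np.hstack([a,c(s,340,125,50,62.5 if 0 else 62,8)[:496],][0:1]+[cv2.copyMakeBorder(c(s,340,125,50,62,8),0,4,0,0,cv2.BORDER_CONSTANT)]))
L=np.array([.5192,-.1642,0]);u=np.radians(17.2);x=np.array([np.cos(u),np.sin(u),0]);y=np.array([-x[1],x[0],0])
print(proj("side",[L+[0,0,.05]+.034*x,L+[0,0,.05]-.0+.045*y,L+[0,0,.105]+.034*x+.045*y,L+[0,0,.105]+.034*x-.045*y]))
E
```

```text
[[355.62693827 184.31654378]
 [368.04891478 193.54207828]
 [357.12745599 178.5567994 ]
 [355.48178996 160.74044647]]
```

View pics/g3.png

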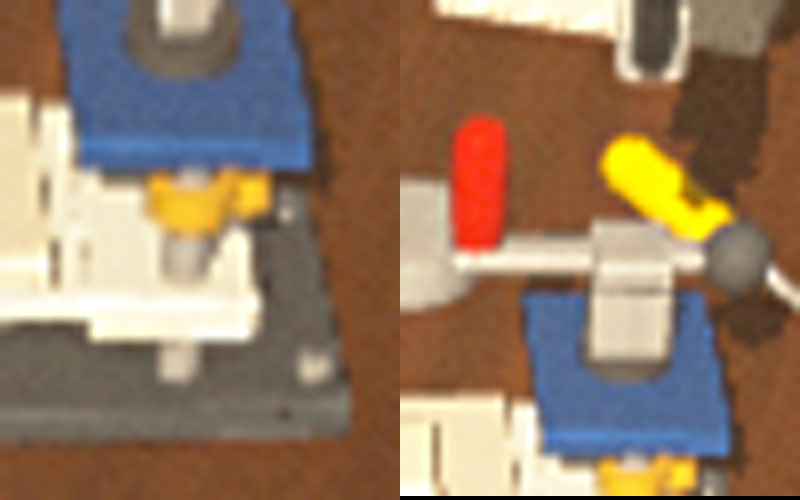

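In the first side picture the ring's lower edge is about 4.4 px above the carriage top. That is a gap of roughly 19 mm, so I expect the stop near 1.6 turns. The right crop shows the crank seated on the collar with its red handle clear. Next I grip the handle.

Emit:
send_rows(
  steps=[
    [[17,5,0,0,0,0],[17,5,0,0,0,0],[18,6,0,0,0,0],[0,0,0,0,0,0],[0,0,-10,0,0,0]],
  ],
)

```text
t: 11.65
tcp_pos: [0.5721, -0.1482, 0.2402]
orientation: [-0.146, 0.989, -0.001, 0.001]
wrist_force: [0.5, 0.3, -0.3]
width: 0.701
grip_force: 0.0
```

Emit:
send_rows(
  steps=[
    [[0,0,-15,0,0,0],[0,0,-15,0,0,0],[0,0,-15,0,0,0],[0,0,-10,0,0,0],[0,0,-5,0,0,0]],
  ],
)

```text
t: 12.07
tcp_pos: [0.569, -0.1479, 0.1771]
orientation: [-0.145, 0.989, 0.001, -0.002]
wrist_force: [-0.5, -0.3, 0.5]
width: 0.7
grip_force: 0.0
```

Emit:
send_rows(
  steps=[
    [[0,0,0,0,0,0],[0,0,0,0,0,0],[0,0,0,0,0,0],[0,0,0,0,0,0],[0,0,0,0,0,0]],
  ],
  gripper=15,
  grip_force=25,
)

```text
t: 12.48
tcp_pos: [0.5715, -0.1484, 0.1803]
orientation: [-0.145, 0.989, -0.0, 0.001]
wrist_force: [0.9, 0.0, 1.4]
width: 0.235
grip_force: 25.2
```

Emit:
send_rows(
  steps=[
    [[0,0,0,0,0,0],[0,0,0,0,0,0],[0,0,0,0,0,0],[0,0,0,0,0,0],[0,0,0,0,0,0]],
  ],
)

```text
t: 12.9
tcp_pos: [0.5716, -0.1484, 0.18]
orientation: [-0.145, 0.989, -0.0, 0.001]
wrist_force: [1.6, 0.3, 4.4]
width: 0.239
grip_force: 25.6
```

```bash
cat > circ.py <<'E'
import numpy as np,sys
def rows(a0,step,n,r=55):
    a=np.radians(a0-step*np.arange(n+1));p=np.round(r*np.c_[np.cos(a),np.sin(a)],1);return np.round(np.diff(p,axis=0),1)
if __name__=="__main__":
    a0,step,n=map(float,sys.argv[1:4]);n=int(n);d=rows(a0,step,n)
    for k in range(0,n,5):
        e=a0-step*(k+5);print(round(e,1),np.round([.519+.055*np.cos(np.radians(e)),-.164+.055*np.sin(np.radians(e))],4),"[["+", ".join(f"[{x:g}, {y:g}, 0, 0, 0, 0]" for x,y in d[k:k+5])+"]]")
E
python3 circ.py 16.5 6 60
```

```text
-13.5 [ 0.5725 -0.1768] [[[1.4, -5.6, 0, 0, 0, 0], [0.7, -5.7, 0, 0, 0, 0], [0.2, -5.7, 0, 0, 0, 0], [-0.5, -5.8, 0, 0, 0, 0], [-1, -5.6, 0, 0, 0, 0]]]
-43.5 [ 0.5589 -0.2019] [[[-1.7, -5.6, 0, 0, 0, 0], [-2.2, -5.3, 0, 0, 0, 0], [-2.7, -5, 0, 0, 0, 0], [-3.3, -4.8, 0, 0, 0, 0], [-3.7, -4.4, 0, 0, 0, 0]]]
-73.5 [ 0.5346 -0.2167] [[[-4.2, -3.9, 0, 0, 0, 0], [-4.5, -3.5, 0, 0, 0, 0], [-5, -3, 0, 0, 0, 0], [-5.2, -2.5, 0, 0, 0, 0], [-5.4, -1.9, 0, 0, 0, 0]]]
-103.5 [ 0.5062 -0.2175] [[[-5.6, -1.4, 0, 0, 0, 0], [-5.7, -0.7, 0, 0, 0, 0], [-5.7, -0.2, 0, 0, 0, 0], [-5.8, 0.5, 0, 0, 0, 0], [-5.6, 1, 0, 0, 0, 0]]]
-133.5 [ 0.4811 -0.2039] [[[-5.6, 1.7, 0, 0, 0, 0], [-5.3, 2.2, 0, 0, 0, 0], [-5, 2.7, 0, 0, 0, 0], [-4.8, 3.3, 0, 0, 0, 0], [-4.4, 3.7, 0, 0, 0, 0]]]
-163.5 [ 0.4663 -0.1796] [[[-3.9, 4.2, 0, 0, 0, 0], [-3.5, 4.5, 0, 0, 0, 0], [-3, 5, 0, 0, 0, 0], [-2.5, 5.2, 0, 0, 0, 0], [-1.9, 5.4, 0, 0, 0, 0]]]
-193.5 [ 0.4655 -0.1512] [[[-1.4, 5.6, 0, 0, 0, 0], [-0.7, 5.7, 0, 0, 0, 0], [-0.2, 5.7, 0, 0, 0, 0], [0.5, 5.8, 0, 0, 0, 0], [1, 5.6, 0, 0, 0, 0]]]
-223.5 [ 0.4791 -0.1261] [[[1.7, 5.6, 0, 0, 0, 0], [2.2, 5.3, 0, 0, 0, 0], [2.7, 5, 0, 0, 0, 0], [3.3, 4.8, 0, 0, 0, 0], [3.7, 4.4, 0, 0, 0, 0]]]
-253.5 [ 0.5034 -0.1113] [[[4.2, 3.9, 0, 0, 0, 0], [4.5, 3.5, 0, 0, 0, 0], [5, 3, 0, 0, 0, 0], [5.2, 2.5, 0, 0, 0, 0], [5.4, 1.9, 0, 0, 0, 0]]]
-283.5 [ 0.5318 -0.1105] [[[5.6, 1.4, 0, 0, 0, 0], [5.7, 0.7, 0, 0, 0, 0], [5.7, 0.2, 0, 0, 0, 0], [5.8, -0.5, 0, 0, 0, 0], [5.6, -1, 0, 0, 0, 0]]]
-313.5 [ 0.5569 -0.1241] [[[5.6, -1.7, 0, 0, 0, 0], [5.3, -2.2, 0, 0, 0, 0], [5, -2.7, 0, 0, 0, 0], [4.8, -3.3, 0, 0, 0, 0], [4.4, -3.7, 0, 0, 0, 0]]]
-343.5 [ 0.5717 -0.1484] [[[3.9, -4.2, 0, 0, 0, 0], [3.5, -4.5, 0, 0, 0, 0], [3, -5, 0, 0, 0, 0], [2.5, -5.2, 0, 0, 0, 0], [1.9, -5.4, 0, 0, 0, 0]]]
```

Emit:
send_rows(
  steps=[
    [[1.4,-5.6,0,0,0,0],[0.7,-5.7,0,0,0,0],[0.2,-5.7,0,0,0,0],[-0.5,-5.8,0,0,0,0],[-1,-5.6,0,0,0,0]],
  ],
)

```text
t: 13.32
tcp_pos: [0.5725, -0.1755, 0.1799]
orientation: [-0.146, 0.989, 0.002, 0.001]
wrist_force: [1.3, 5.4, 6.4]
width: 0.239
grip_force: 25.9
```

Emit:
send_rows(
  steps=[
    [[-1.7,-5.6,0,0,0,0],[-2.2,-5.3,0,0,0,0],[-2.7,-5,0,0,0,0],[-3.3,-4.8,0,0,0,0],[-3.7,-4.4,0,0,0,0]],
  ],
)

```text
t: 13.73
tcp_pos: [0.5594, -0.201, 0.1801]
orientation: [-0.146, 0.989, 0.001, 0.002]
wrist_force: [4.0, 4.4, 6.4]
width: 0.238
grip_force: 25.8
```

Emit:
send_rows(
  steps=[
    [[-4.2,-3.9,0.3,0,0,0],[-4.5,-3.5,0,0,0,0],[-5,-3,0,0,0,0],[-5.2,-2.5,0,0,0,0],[-5.4,-1.9,0,0,0,0]],
  ],
)

```text
t: 14.15
tcp_pos: [0.535, -0.2167, 0.1802]
orientation: [-0.146, 0.989, 0.0, 0.002]
wrist_force: [4.3, 2.7, 3.6]
width: 0.237
grip_force: 25.5
```

Emit:
send_rows(
  steps=[
    [[-5.6,-1.4,0,0,0,0],[-5.7,-0.7,0,0,0,0],[-5.7,-0.2,0,0,0,0],[-5.8,0.5,0,0,0,0],[-5.6,1,0,0,0,0]],
  ],
)

```text
t: 14.57
tcp_pos: [0.5059, -0.218, 0.1801]
orientation: [-0.145, 0.989, -0.001, 0.001]
wrist_force: [5.4, -0.3, 2.9]
width: 0.24
grip_force: 25.4
```

Emit:
send_rows(
  steps=[
    [[-5.6,1.7,0,0,0,0],[-5.3,2.2,0,0,0,0],[-5,2.7,0,0,0,0],[-4.8,3.3,0,0,0,0],[-4.4,3.7,0,0,0,0]],
  ],
)

```text
t: 14.98
tcp_pos: [0.4807, -0.2048, 0.18]
orientation: [-0.145, 0.989, -0.001, 0.001]
wrist_force: [5.8, -1.2, 2.6]
width: 0.239
grip_force: 25.3
```

Smooth so far, with about 5 N tangential and little radial force. Continuing.

Emit:
send_rows(
  steps=[
    [[-3.9,4.2,0,0,0,0],[-3.5,4.5,0,0,0,0],[-3,5,0,0,0,0],[-2.5,5.2,0,0,0,0],[-1.9,5.4,0,0,0,0]],
  ],
)

```text
t: 15.4
tcp_pos: [0.4657, -0.1811, 0.18]
orientation: [-0.145, 0.989, -0.002, 0.0]
wrist_force: [4.3, -4.7, 2.9]
width: 0.237
grip_force: 25.4
```

Emit:
send_rows(
  steps=[
    [[-1.4,5.6,0,0,0,0],[-0.7,5.7,0,0,0,0],[-0.2,5.7,0,0,0,0],[0.5,5.8,0,0,0,0],[1,5.6,0,0,0,0]],
  ],
)

```text
t: 15.82
tcp_pos: [0.4641, -0.1531, 0.18]
orientation: [-0.145, 0.989, -0.003, -0.001]
wrist_force: [1.9, -6.2, 4.4]
width: 0.237
grip_force: 25.6
```

Emit:
send_rows(
  steps=[
    [[1.7,5.6,0,0,0,0],[2.2,5.3,0,0,0,0],[2.7,5,0,0,0,0],[3.3,4.8,0,0,0,0],[3.7,4.4,0,0,0,0]],
  ],
)

```text
t: 16.23
tcp_pos: [0.4766, -0.1277, 0.1799]
orientation: [-0.145, 0.989, -0.002, -0.002]
wrist_force: [-2.6, -4.3, 8.1]
width: 0.238
grip_force: 26.1
```

Emit:
send_rows(
  steps=[
    [[4.2,3.9,0.4,0,0,0],[4.5,3.5,0,0,0,0],[5,3,0,0,0,0],[5.2,2.5,0,0,0,0],[5.4,1.9,0,0,0,0]],
  ],
)

```text
t: 16.65
tcp_pos: [0.4998, -0.1119, 0.1798]
orientation: [-0.145, 0.989, -0.001, -0.003]
wrist_force: [-4.7, -0.8, 9.7]
width: 0.233
grip_force: 26.2
```

Emit:
send_rows(
  steps=[
    [[5.6,1.4,0,0,0,0],[5.7,0.7,0,0,0,0],[5.7,0.2,0,0,0,0],[5.8,-0.5,0,0,0,0],[5.6,-1,0,0,0,0]],
  ],
)

```text
t: 17.07
tcp_pos: [0.5282, -0.1096, 0.1798]
orientation: [-0.145, 0.989, 0.001, -0.003]
wrist_force: [-4.8, 4.1, 8.2]
width: 0.24
grip_force: 26.1
```

Emit:
send_rows(
  steps=[
    [[5.6,-1.7,0,0,0,0],[5.3,-2.2,0,0,0,0],[5,-2.7,0,0,0,0],[4.8,-3.3,0,0,0,0],[4.4,-3.7,0,0,0,0]],
  ],
)

```text
t: 17.48
tcp_pos: [0.5544, -0.1222, 0.1799]
orientation: [-0.146, 0.989, 0.002, -0.001]
wrist_force: [-0.3, 6.6, 8.4]
width: 0.235
grip_force: 25.9
```

Emit:
send_rows(
  steps=[
    [[3.9,-4.2,0,0,0,0],[3.5,-4.5,0,0,0,0],[3,-5,0,0,0,0],[2.5,-5.2,0,0,0,0],[1.9,-5.4,0,0,0,0]],
  ],
)

```text
t: 17.9
tcp_pos: [0.5706, -0.1465, 0.1801]
orientation: [-0.146, 0.989, 0.002, 0.0]
wrist_force: [2.5, 6.9, 6.2]
width: 0.241
grip_force: 25.7
```

```bash
python3 - <<'E'
from cell import camera
from h import *
s=camera("side");cv2.imwrite("pics/s4.png",s)
c=lambda im,x,y,w,h,k:cv2.resize(im[y:y+h,x:x+w],None,fx=k,fy=k,interpolation=cv2.INTER_CUBIC)
cv2.imwrite("pics/g4.png",np.hstack([c(cv2.imread("pics/side0.png"),350,165,40,50,10),c(s,350,165,40,50,10)]))
E
```

```text
(no output)
```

View pics/g4.png

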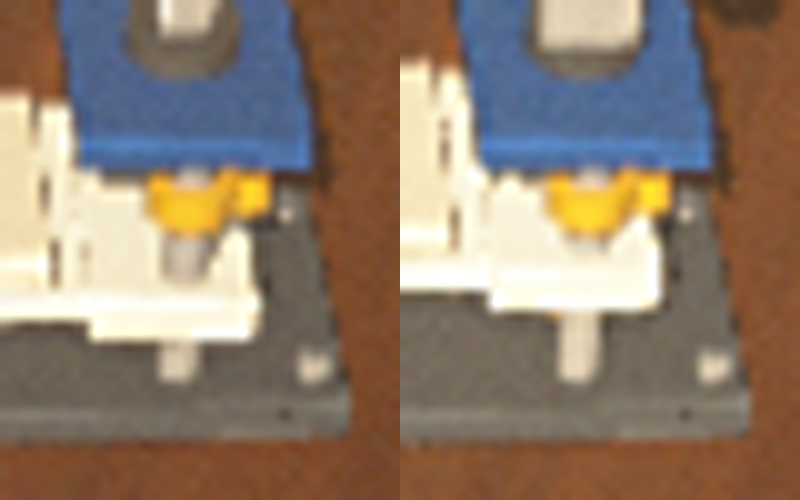

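After one turn the carriage has risen about 3 px (12 mm). About 1.2 px of pillar still shows below the ring, so roughly 8 mm or 0.5-0.8 turn remains. I'll go 90° more at the same pace, then slow down.

Emit:
send_rows(
  steps=[
    [[1.4,-5.6,0.3,0,0,0],[0.7,-5.7,0,0,0,0],[0.2,-5.7,0,0,0,0],[-0.5,-5.8,0,0,0,0],[-1,-5.6,0,0,0,0]],
  ],
)

```text
t: 18.37
tcp_pos: [0.572, -0.1756, 0.1803]
orientation: [-0.146, 0.989, 0.001, 0.001]
wrist_force: [4.2, 4.6, 3.9]
width: 0.238
grip_force: 25.5
```

Emit:
send_rows(
  steps=[
    [[-1.7,-5.6,0,0,0,0],[-2.2,-5.3,0,0,0,0],[-2.7,-5,0,0,0,0],[-3.3,-4.8,0,0,0,0],[-3.7,-4.4,0,0,0,0]],
  ],
)

```text
t: 18.78
tcp_pos: [0.5585, -0.2015, 0.1803]
orientation: [-0.146, 0.989, 0.0, 0.001]
wrist_force: [4.7, 2.5, 2.9]
width: 0.237
grip_force: 25.4
```

```bash
python3 circ.py -43.5 2 30; python3 circ.py -103.5 1 120
```

```text
-53.5 [ 0.5517 -0.2082] [[[-1.3, -1.3, 0, 0, 0, 0], [-1.4, -1.4, 0, 0, 0, 0], [-1.5, -1.2, 0, 0, 0, 0], [-1.5, -1.2, 0, 0, 0, 0], [-1.5, -1.2, 0, 0, 0, 0]]]
-63.5 [ 0.5435 -0.2132] [[[-1.5, -1.1, 0, 0, 0, 0], [-1.6, -1.1, 0, 0, 0, 0], [-1.7, -1, 0, 0, 0, 0], [-1.7, -0.9, 0, 0, 0, 0], [-1.7, -0.9, 0, 0, 0, 0]]]
-73.5 [ 0.5346 -0.2167] [[[-1.7, -0.8, 0, 0, 0, 0], [-1.8, -0.8, 0, 0, 0, 0], [-1.7, -0.7, 0, 0, 0, 0], [-1.8, -0.7, 0, 0, 0, 0], [-1.9, -0.5, 0, 0, 0, 0]]]
-83.5 [ 0.5252 -0.2186] [[[-1.8, -0.5, 0, 0, 0, 0], [-1.9, -0.5, 0, 0, 0, 0], [-1.9, -0.4, 0, 0, 0, 0], [-1.9, -0.3, 0, 0, 0, 0], [-1.9, -0.2, 0, 0, 0, 0]]]
-93.5 [ 0.5156 -0.2189] [[[-1.9, -0.2, 0, 0, 0, 0], [-1.9, -0.1, 0, 0, 0, 0], [-1.9, -0.1, 0, 0, 0, 0], [-1.9, 0, 0, 0, 0, 0], [-2, 0.1, 0, 0, 0, 0]]]
-103.5 [ 0.5062 -0.2175] [[[-1.9, 0.2, 0, 0, 0, 0], [-1.9, 0.2, 0, 0, 0, 0], [-1.9, 0.3, 0, 0, 0, 0], [-1.9, 0.3, 0, 0, 0, 0], [-1.8, 0.4, 0, 0, 0, 0]]]
-108.5 [ 0.5015 -0.2162] [[[-1, 0.3, 0, 0, 0, 0], [-0.9, 0.2, 0, 0, 0, 0], [-0.9, 0.3, 0, 0, 0, 0], [-0.9, 0.2, 0, 0, 0, 0], [-1, 0.3, 0, 0, 0, 0]]]
-113.5 [ 0.4971 -0.21
[... 2707 characters left out ...]
, 0, 0, 0], [0.3, 0.9, 0, 0, 0, 0], [0.3, 0.9, 0, 0, 0, 0], [0.4, 0.8, 0, 0, 0, 0], [0.4, 0.9, 0, 0, 0, 0]]]
-208.5 [ 0.4707 -0.1378] [[[0.4, 0.9, 0, 0, 0, 0], [0.4, 0.9, 0, 0, 0, 0], [0.4, 0.8, 0, 0, 0, 0], [0.4, 0.9, 0, 0, 0, 0], [0.5, 0.8, 0, 0, 0, 0]]]
-213.5 [ 0.4731 -0.1336] [[[0.4, 0.9, 0, 0, 0, 0], [0.5, 0.8, 0, 0, 0, 0], [0.5, 0.8, 0, 0, 0, 0], [0.5, 0.9, 0, 0, 0, 0], [0.5, 0.8, 0, 0, 0, 0]]]
-218.5 [ 0.476  -0.1298] [[[0.6, 0.8, 0, 0, 0, 0], [0.5, 0.7, 0, 0, 0, 0], [0.6, 0.8, 0, 0, 0, 0], [0.6, 0.8, 0, 0, 0, 0], [0.6, 0.7, 0, 0, 0, 0]]]
-223.5 [ 0.4791 -0.1261] [[[0.6, 0.8, 0, 0, 0, 0], [0.6, 0.7, 0, 0, 0, 0], [0.6, 0.7, 0, 0, 0, 0], [0.6, 0.8, 0, 0, 0, 0], [0.7, 0.7, 0, 0, 0, 0]]]
```

Emit:
send_rows(
  steps=[
    [[-1.3,-1.3,0,0,0,0],[-1.4,-1.4,0,0,0,0],[-1.5,-1.2,0,0,0,0],[-1.5,-1.2,0,0,0,0],[-1.5,-1.2,0,0,0,0]],
  ],
)

```text
t: 19.2
tcp_pos: [0.5511, -0.2081, 0.1804]
orientation: [-0.145, 0.989, -0.0, 0.0]
wrist_force: [5.5, 0.4, 2.5]
width: 0.239
grip_force: 25.3
```

Emit:
send_rows(
  steps=[
    [[-1.5,-1.1,0,0,0,0],[-1.6,-1.1,0,0,0,0],[-1.7,-1,0,0,0,0],[-1.7,-0.9,0,0,0,0],[-1.7,-0.9,0,0,0,0]],
  ],
)

```text
t: 19.62
tcp_pos: [0.5426, -0.2133, 0.1804]
orientation: [-0.145, 0.989, -0.0, -0.0]
wrist_force: [5.7, -0.6, 2.3]
width: 0.232
grip_force: 25.3
```

Emit:
send_rows(
  steps=[
    [[-1.7,-0.8,0,0,0,0],[-1.8,-0.8,0,0,0,0],[-1.7,-0.7,0,0,0,0],[-1.8,-0.7,0,0,0,0],[-1.9,-0.5,0,0,0,0]],
  ],
)

```text
t: 20.03
tcp_pos: [0.5337, -0.2168, 0.1804]
orientation: [-0.145, 0.989, -0.0, -0.0]
wrist_force: [5.1, -1.8, 1.9]
width: 0.234
grip_force: 25.2
```

Emit:
send_rows(
  steps=[
    [[-1.8,-0.5,0,0,0,0],[-1.9,-0.5,0,0,0,0],[-1.9,-0.4,0,0,0,0],[-1.9,-0.3,0,0,0,0],[-1.9,-0.2,0,0,0,0]],
  ],
)

```text
t: 20.45
tcp_pos: [0.5242, -0.2186, 0.1804]
orientation: [-0.145, 0.989, -0.0, -0.0]
wrist_force: [4.6, -1.7, 1.6]
width: 0.236
grip_force: 25.2
```

```bash
python3 - <<'E'
from cell import camera
from h import *
s=camera("side");cv2.imwrite("pics/s5.png",s)
c=lambda im,x,y,w,h,k:cv2.resize(im[y:y+h,x:x+w],None,fx=k,fy=k,interpolation=cv2.INTER_CUBIC)
cv2.imwrite("pics/g5.png",np.hstack([c(cv2.imread("pics/s4.png"),358,175,20,30,20),c(s,358,175,20,30,20)]))
E
```

```text
(no output)
```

View pics/g5.png

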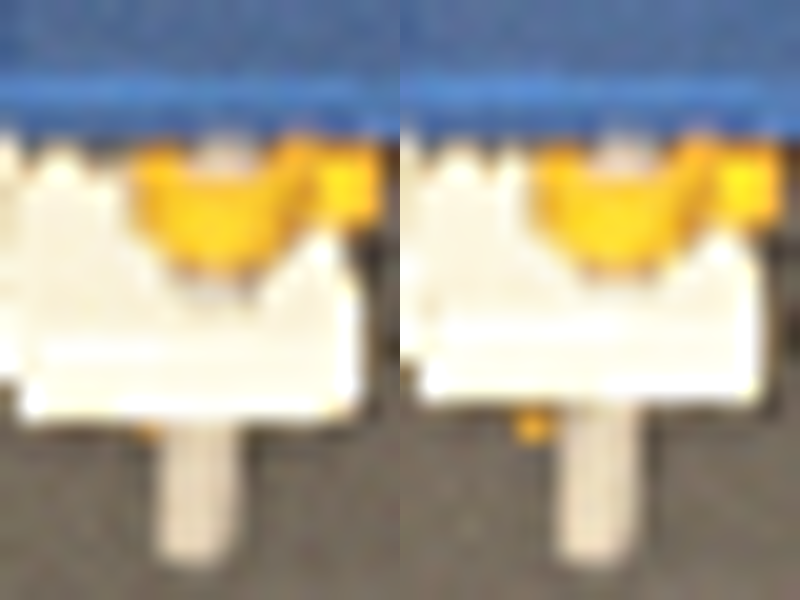

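The carriage is now just below the ring. About 3.4 mm (0.28 turn) remains, with some uncertainty. I'll slow down from here.

Emit:
send_rows(
  steps=[
    [[-1.9,-0.2,0,0,0,0],[-1.9,-0.1,0,0,0,0],[-1.9,-0.1,0,0,0,0],[-1.9,0,0,0,0,0],[-2,0.1,0,0,0,0]],
  ],
)

```text
t: 20.92
tcp_pos: [0.5146, -0.2189, 0.1804]
orientation: [-0.145, 0.989, -0.0, -0.0]
wrist_force: [4.7, -3.5, 0.7]
width: 0.237
grip_force: 25.2
```

Emit:
send_rows(
  steps=[
    [[-1.9,0.2,0,0,0,0],[-1.9,0.2,0,0,0,0],[-1.9,0.3,0,0,0,0],[-1.9,0.3,0,0,0,0],[-1.8,0.4,0,0,0,0]],
  ],
)

```text
t: 21.33
tcp_pos: [0.5051, -0.2174, 0.1803]
orientation: [-0.145, 0.989, -0.0, -0.0]
wrist_force: [3.7, -2.7, 0.6]
width: 0.24
grip_force: 25.2
```

Emit:
send_rows(
  steps=[
    [[-1,0.3,0,0,0,0],[-0.9,0.2,0,0,0,0],[-0.9,0.3,0,0,0,0],[-0.9,0.2,0,0,0,0],[-1,0.3,0,0,0,0]],
  ],
)

```text
t: 21.75
tcp_pos: [0.5006, -0.216, 0.1804]
orientation: [-0.145, 0.989, -0.0, -0.0]
wrist_force: [2.7, -3.0, 0.7]
width: 0.237
grip_force: 25.3
```

Emit:
send_rows(
  steps=[
    [[-0.9,0.4,0,0,0,0],[-0.9,0.3,0,0,0,0],[-0.9,0.3,0,0,0,0],[-0.8,0.4,0,0,0,0],[-0.9,0.4,0,0,0,0]],
  ],
)

```text
t: 22.17
tcp_pos: [0.4962, -0.2142, 0.1804]
orientation: [-0.145, 0.989, -0.0, -0.0]
wrist_force: [3.4, -4.2, 1.1]
width: 0.236
grip_force: 25.3
```

Emit:
send_rows(
  steps=[
    [[-0.9,0.4,0,0,0,0],[-0.9,0.4,0,0,0,0],[-0.8,0.4,0,0,0,0],[-0.9,0.4,0,0,0,0],[-0.8,0.5,0,0,0,0]],
  ],
)

```text
t: 22.58
tcp_pos: [0.4919, -0.2121, 0.1804]
orientation: [-0.145, 0.989, -0.0, -0.0]
wrist_force: [2.3, -5.2, 0.6]
width: 0.235
grip_force: 25.3
```

Emit:
send_rows(
  steps=[
    [[-0.9,0.4,0,0,0,0],[-0.8,0.5,0,0,0,0],[-0.8,0.5,0,0,0,0],[-0.9,0.5,0,0,0,0],[-0.8,0.5,0,0,0,0]],
  ],
)

```text
t: 23.0
tcp_pos: [0.4877, -0.2096, 0.1803]
orientation: [-0.145, 0.989, 0.0, -0.0]
wrist_force: [1.7, -3.5, 0.7]
width: 0.24
grip_force: 25.3
```

Emit:
send_rows(
  steps=[
    [[-0.8,0.6,0,0,0,0],[-0.7,0.5,0,0,0,0],[-0.8,0.6,0,0,0,0],[-0.8,0.6,0,0,0,0],[-0.7,0.6,0,0,0,0]],
  ],
)

```text
t: 23.42
tcp_pos: [0.4839, -0.2067, 0.1804]
orientation: [-0.145, 0.989, -0.0, -0.0]
wrist_force: [1.8, -4.3, 1.1]
width: 0.238
grip_force: 25.3
```

Emit:
send_rows(
  steps=[
    [[-0.8,0.6,0,0,0,0],[-0.7,0.6,0,0,0,0],[-0.7,0.6,0,0,0,0],[-0.8,0.6,0,0,0,0],[-0.7,0.7,0,0,0,0]],
  ],
)

```text
t: 23.83
tcp_pos: [0.4802, -0.2036, 0.1804]
orientation: [-0.145, 0.989, 0.0, -0.0]
wrist_force: [2.6, -3.8, 0.5]
width: 0.24
grip_force: 25.3
```

Emit:
send_rows(
  steps=[
    [[-0.7,0.7,0,0,0,0],[-0.6,0.6,0,0,0,0],[-0.7,0.7,0,0,0,0],[-0.7,0.7,0,0,0,0],[-0.6,0.8,0,0,0,0]],
  ],
)

```text
t: 24.25
tcp_pos: [0.4769, -0.2001, 0.1804]
orientation: [-0.145, 0.989, 0.0, -0.0]
wrist_force: [1.7, -4.4, 0.7]
width: 0.236
grip_force: 25.3
```

Emit:
send_rows(
  steps=[
    [[-0.6,0.7,0,0,0,0],[-0.6,0.7,0,0,0,0],[-0.6,0.8,0,0,0,0],[-0.6,0.7,0,0,0,0],[-0.6,0.8,0,0,0,0]],
  ],
)

```text
t: 24.67
tcp_pos: [0.474, -0.1964, 0.1804]
orientation: [-0.145, 0.989, 0.0, -0.0]
wrist_force: [1.3, -3.9, 0.0]
width: 0.239
grip_force: 25.3
```

Emit:
send_rows(
  steps=[
    [[-0.6,0.8,0,0,0,0],[-0.5,0.7,0,0,0,0],[-0.6,0.8,0,0,0,0],[-0.5,0.8,0,0,0,0],[-0.5,0.9,0,0,0,0]],
  ],
)

```text
t: 25.08
tcp_pos: [0.4713, -0.1924, 0.1803]
orientation: [-0.145, 0.989, 0.0, -0.0]
wrist_force: [1.9, -4.0, -1.6]
width: 0.24
grip_force: 25.2
```

Emit:
send_rows(
  steps=[
    [[-0.5,0.8,-0.2,0,0,0],[-0.5,0.8,0,0,0,0],[-0.4,0.9,0,0,0,0],[-0.5,0.8,0,0,0,0],[-0.4,0.9,0,0,0,0]],
  ],
)

```text
t: 25.5
tcp_pos: [0.469, -0.1883, 0.1803]
orientation: [-0.145, 0.989, -0.0, -0.0]
wrist_force: [0.7, -4.5, 1.0]
width: 0.233
grip_force: 25.4
```

Emit:
send_rows(
  steps=[
    [[-0.4,0.8,0,0,0,0],[-0.4,0.9,0,0,0,0],[-0.4,0.9,0,0,0,0],[-0.4,0.9,0,0,0,0],[-0.4,0.8,0,0,0,0]],
  ],
)

```text
t: 25.92
tcp_pos: [0.467, -0.1839, 0.1802]
orientation: [-0.145, 0.989, -0.0, 0.0]
wrist_force: [0.4, -4.7, 1.6]
width: 0.238
grip_force: 25.4
```

Emit:
send_rows(
  steps=[
    [[-0.3,0.9,0,0,0,0],[-0.3,0.9,0,0,0,0],[-0.4,0.9,0,0,0,0],[-0.3,1,0,0,0,0],[-0.2,0.9,0,0,0,0]],
  ],
)

```text
t: 26.33
tcp_pos: [0.4655, -0.1793, 0.1802]
orientation: [-0.145, 0.989, -0.0, -0.0]
wrist_force: [0.9, -3.4, 0.8]
width: 0.234
grip_force: 25.4
```

Emit:
send_rows(
  steps=[
    [[-0.3,0.9,0,0,0,0],[-0.2,0.9,0,0,0,0],[-0.3,1,0,0,0,0],[-0.2,0.9,0,0,0,0],[-0.2,0.9,0,0,0,0]],
  ],
)

```text
t: 26.75
tcp_pos: [0.4643, -0.1747, 0.1802]
orientation: [-0.145, 0.989, -0.0, 0.0]
wrist_force: [0.2, -3.9, 1.6]
width: 0.236
grip_force: 25.5
```

Emit:
send_rows(
  steps=[
    [[-0.2,1,0,0,0,0],[-0.1,0.9,0,0,0,0],[-0.2,1,0,0,0,0],[-0.1,0.9,0,0,0,0],[-0.1,1,0,0,0,0]],
  ],
)

```text
t: 27.17
tcp_pos: [0.4636, -0.1699, 0.1802]
orientation: [-0.145, 0.989, -0.0, -0.0]
wrist_force: [0.8, -4.0, 2.5]
width: 0.236
grip_force: 25.5
```

Emit:
send_rows(
  steps=[
    [[-0.1,0.9,0,0,0,0],[-0.1,1,0,0,0,0],[-0.1,0.9,0,0,0,0],[0,1,0,0,0,0],[-0.1,1,0,0,0,0]],
  ],
)

```text
t: 27.58
tcp_pos: [0.4632, -0.1651, 0.1802]
orientation: [-0.145, 0.989, -0.0, 0.0]
wrist_force: [1.2, -4.0, 2.0]
width: 0.237
grip_force: 25.5
```

Emit:
send_rows(
  steps=[
    [[0,0.9,0,0,0,0],[0,1,0,0,0,0],[0,0.9,0,0,0,0],[0.1,1,0,0,0,0],[0,1,0,0,0,0]],
  ],
)

```text
t: 28.0
tcp_pos: [0.4634, -0.1603, 0.1802]
orientation: [-0.145, 0.989, -0.0, -0.0]
wrist_force: [2.1, -3.5, 2.2]
width: 0.237
grip_force: 25.5
```

```bash
python3 - <<'E'
from cell import camera
import cv2,numpy as np
s=camera("side");cv2.imwrite("pics/s6.png",s)
# subpixel carriage bottom edge (white->dark) in columns 359..364 , and ring lower edge (saturation) at col 366..370
for n in("side0","s4","s5","s6"):
    im=cv2.imread(f"pics/{n}.png").astype(float)
    g=im[185:205,359:365,0].mean(1);k=np.argmin(np.diff(g)[3:])+3;w=-np.diff(g)[k-2:k+3];e=185+k+.5+(w*np.arange(-2,3)).sum()/w.sum()
    r=im[180:194,366:371];d=(r[...,2]-r[...,0]).mean(1)
    print(n,round(e,2),np.round(d).astype(int),np.round(r[...,1].mean(1)).astype(int))
E
```

```text
side0 198.32 [-78 -45  48 105 186 203 201 185 101  38  39  41  47  50] [108 107 143 184 186 195 198 190 165 175 176 172 182 213]
s4 195.49 [-85 -48  52 105 188 204 201 186 102  41  41  31  17  22] [115 116 153 199 199 209 212 203 178 204 230 246 253 251]
s5 194.39 [-90 -52  53 105 187 205 203 181  99  37  20   5  17  14] [120 121 159 204 208 216 219 212 197 232 251 255 253 254]
s6 193.44 [-84 -47  49 106 190 203 204 183  94  19   2  22  26  39] [112 113 150 193 193 203 206 198 203 249 255 251 251 246]
```

The edge measurement gives about 1.6 mm left, so I continue feeling in 5° steps.

Emit:
send_rows(
  steps=[
    [[0.1,0.9,0,0,0,0],[0.1,1,0,0,0,0],[0.1,0.9,0,0,0,0],[0.1,1,0,0,0,0],[0.1,0.9,0,0,0,0]],
  ],
)

```text
t: 28.47
tcp_pos: [0.4639, -0.1556, 0.1802]
orientation: [-0.145, 0.989, -0.0, 0.0]
wrist_force: [0.3, -4.7, 1.2]
width: 0.239
grip_force: 25.5
```

Emit:
send_rows(
  steps=[
    [[0.2,1,0,0,0,0],[0.1,0.9,0,0,0,0],[0.2,1,0,0,0,0],[0.2,0.9,0,0,0,0],[0.2,0.9,0,0,0,0]],
  ],
)

```text
t: 28.88
tcp_pos: [0.4647, -0.1509, 0.1802]
orientation: [-0.145, 0.989, -0.0, -0.0]
wrist_force: [1.4, -3.8, 1.0]
width: 0.24
grip_force: 25.5
```

Emit:
send_rows(
  steps=[
    [[0.3,1,0,0,0,0],[0.2,0.9,0,0,0,0],[0.3,0.9,0,0,0,0],[0.2,0.9,0,0,0,0],[0.3,1,0,0,0,0]],
  ],
)

```text
t: 29.3
tcp_pos: [0.4661, -0.1463, 0.1802]
orientation: [-0.145, 0.989, -0.0, -0.0]
wrist_force: [1.1, -4.9, 0.1]
width: 0.238
grip_force: 25.5
```

Emit:
send_rows(
  steps=[
    [[0.4,0.9,0,0,0,0],[0.3,0.9,0,0,0,0],[0.3,0.9,0,0,0,0],[0.4,0.8,0,0,0,0],[0.4,0.9,0,0,0,0]],
  ],
)

```text
t: 29.72
tcp_pos: [0.4678, -0.1418, 0.1802]
orientation: [-0.145, 0.989, -0.0, -0.0]
wrist_force: [0.5, -5.2, 0.4]
width: 0.233
grip_force: 25.5
```

Emit:
send_rows(
  steps=[
    [[0.4,0.9,0,0,0,0],[0.4,0.9,0,0,0,0],[0.4,0.8,0,0,0,0],[0.4,0.9,0,0,0,0],[0.5,0.8,0,0,0,0]],
  ],
)

```text
t: 30.13
tcp_pos: [0.4699, -0.1375, 0.1802]
orientation: [-0.145, 0.989, -0.0, -0.0]
wrist_force: [0.2, -4.7, 1.9]
width: 0.238
grip_force: 25.5
```

Emit:
send_rows(
  steps=[
    [[0.4,0.9,0,0,0,0],[0.5,0.8,0,0,0,0],[0.5,0.8,0,0,0,0],[0.5,0.9,0,0,0,0],[0.5,0.8,0,0,0,0]],
  ],
)

```text
t: 30.55
tcp_pos: [0.4723, -0.1334, 0.1801]
orientation: [-0.145, 0.989, -0.0, -0.0]
wrist_force: [0.6, -5.3, -0.4]
width: 0.236
grip_force: 25.5
```

```bash
python3 circ.py -223.5 1 100 | cut -d']' -f2-; python3 - <<'E'
E
```

```text
[[[0.7, 0.7, 0, 0, 0, 0], [0.6, 0.6, 0, 0, 0, 0], [0.7, 0.7, 0, 0, 0, 0], [0.7, 0.7, 0, 0, 0, 0], [0.8, 0.6, 0, 0, 0, 0]]]
 [[[0.7, 0.6, 0, 0, 0, 0], [0.7, 0.6, 0, 0, 0, 0], [0.8, 0.6, 0, 0, 0, 0], [0.7, 0.6, 0, 0, 0, 0], [0.8, 0.6, 0, 0, 0, 0]]]
 [[[0.8, 0.6, 0, 0, 0, 0], [0.7, 0.5, 0, 0, 0, 0], [0.8, 0.6, 0, 0, 0, 0], [0.8, 0.5, 0, 0, 0, 0], [0.9, 0.5, 0, 0, 0, 0]]]
 [[[0.8, 0.5, 0, 0, 0, 0], [0.8, 0.5, 0, 0, 0, 0], [0.9, 0.4, 0, 0, 0, 0], [0.8, 0.5, 0, 0, 0, 0], [0.9, 0.4, 0, 0, 0, 0]]]
 [[[0.8, 0.4, 0, 0, 0, 0], [0.9, 0.4, 0, 0, 0, 0], [0.9, 0.4, 0, 0, 0, 0], [0.9, 0.4, 0, 0, 0, 0], [0.8, 0.4, 0, 0, 0, 0]]]
 [[[0.9, 0.3, 0, 0, 0, 0], [0.9, 0.3, 0, 0, 0, 0], [0.9, 0.4, 0, 0, 0, 0], [1, 0.3, 0, 0, 0, 0], [0.9, 0.2, 0, 0, 0, 0]]]
 [[[0.9, 0.3, 0, 0, 0, 0], [0.9, 0.2, 0, 0, 0, 0], [1, 0.3, 0, 0, 0, 0], [0.9, 0.2, 0, 0, 0, 0], [0.9, 0.2, 0, 0, 0, 0]]]
 [[[1, 0.2, 0, 0, 0, 0], [0.9, 0.1, 0, 0, 0, 0], [1, 0.2, 0, 0, 0, 0], [0.9, 0.1, 0, 0, 0, 0], [1, 0.1, 0, 0, 0, 0]]]
 [[[0.9, 0.1, 0, 0, 0, 0], [1, 0.1, 0, 0, 0, 0], [0.9, 0.1, 0, 0, 0, 0], [1, 0, 0, 0, 0, 0], [1, 0.1, 0, 0, 0, 0]]]
 [[
[... 685 characters left out ...]
 0], [0.9, -0.4, 0, 0, 0, 0], [0.8, -0.5, 0, 0, 0, 0]]]
 [[[0.9, -0.4, 0, 0, 0, 0], [0.8, -0.5, 0, 0, 0, 0], [0.8, -0.5, 0, 0, 0, 0], [0.9, -0.5, 0, 0, 0, 0], [0.8, -0.5, 0, 0, 0, 0]]]
 [[[0.8, -0.6, 0, 0, 0, 0], [0.7, -0.5, 0, 0, 0, 0], [0.8, -0.6, 0, 0, 0, 0], [0.8, -0.6, 0, 0, 0, 0], [0.7, -0.6, 0, 0, 0, 0]]]
 [[[0.8, -0.6, 0, 0, 0, 0], [0.7, -0.6, 0, 0, 0, 0], [0.7, -0.6, 0, 0, 0, 0], [0.8, -0.6, 0, 0, 0, 0], [0.7, -0.7, 0, 0, 0, 0]]]
 [[[0.7, -0.7, 0, 0, 0, 0], [0.6, -0.6, 0, 0, 0, 0], [0.7, -0.7, 0, 0, 0, 0], [0.7, -0.7, 0, 0, 0, 0], [0.6, -0.8, 0, 0, 0, 0]]]
 [[[0.6, -0.7, 0, 0, 0, 0], [0.6, -0.7, 0, 0, 0, 0], [0.6, -0.8, 0, 0, 0, 0], [0.6, -0.7, 0, 0, 0, 0], [0.6, -0.8, 0, 0, 0, 0]]]
```

Emit:
send_rows(
  steps=[
    [[0.6,0.8,-0.2,0,0,0],[0.5,0.7,0,0,0,0],[0.6,0.8,0,0,0,0],[0.6,0.8,0,0,0,0],[0.6,0.7,0,0,0,0]],
  ],
)

```text
t: 30.97
tcp_pos: [0.4752, -0.1295, 0.18]
orientation: [-0.145, 0.989, -0.0, -0.0]
wrist_force: [-0.1, -5.1, 2.6]
width: 0.236
grip_force: 25.7
```

Emit:
send_rows(
  steps=[
    [[0.6,0.8,0,0,0,0],[0.6,0.7,0,0,0,0],[0.6,0.7,0,0,0,0],[0.6,0.8,0,0,0,0],[0.7,0.7,0,0,0,0]],
  ],
)

```text
t: 31.38
tcp_pos: [0.4784, -0.1258, 0.18]
orientation: [-0.145, 0.989, -0.0, -0.0]
wrist_force: [-1.0, -5.1, 3.5]
width: 0.239
grip_force: 25.8
```

Emit:
send_rows(
  steps=[
    [[0.7,0.7,0,0,0,0],[0.6,0.6,0,0,0,0],[0.7,0.7,0,0,0,0],[0.7,0.7,0,0,0,0],[0.8,0.6,0,0,0,0]],
  ],
)

```text
t: 31.8
tcp_pos: [0.4818, -0.1225, 0.18]
orientation: [-0.145, 0.989, 0.0, -0.0]
wrist_force: [-0.9, -4.4, 4.0]
width: 0.239
grip_force: 25.9
```

```bash
python3 circ.py -228.5 1.2 75 | cut -d']' -f2-; python3 - <<'E'
from cell import camera
import cv2,numpy as np
s=camera("side");cv2.imwrite("pics/s7.png",s)
for n in("side0","s4","s5","s6","s7"):
    im=cv2.imread(f"pics/{n}.png").astype(float)
    g=im[185:205,359:365,0].mean(1);k=np.argmin(np.diff(g)[3:])+3;w=-np.diff(g)[k-2:k+3];print(n,round(185+k+.5+(w*np.arange(-2,3)).sum()/w.sum(),2))
E
```

```text
[[[0.8, 0.7, 0, 0, 0, 0], [0.9, 0.8, 0, 0, 0, 0], [0.9, 0.7, 0, 0, 0, 0], [0.9, 0.7, 0, 0, 0, 0], [1, 0.7, 0, 0, 0, 0]]]
 [[[0.9, 0.6, 0, 0, 0, 0], [1, 0.7, 0, 0, 0, 0], [0.9, 0.6, 0, 0, 0, 0], [1, 0.6, 0, 0, 0, 0], [1, 0.6, 0, 0, 0, 0]]]
 [[[1, 0.5, 0, 0, 0, 0], [1, 0.6, 0, 0, 0, 0], [1.1, 0.5, 0, 0, 0, 0], [1, 0.5, 0, 0, 0, 0], [1.1, 0.4, 0, 0, 0, 0]]]
 [[[1, 0.5, 0, 0, 0, 0], [1.1, 0.4, 0, 0, 0, 0], [1.1, 0.4, 0, 0, 0, 0], [1.1, 0.4, 0, 0, 0, 0], [1.1, 0.4, 0, 0, 0, 0]]]
 [[[1.1, 0.3, 0, 0, 0, 0], [1.1, 0.3, 0, 0, 0, 0], [1.1, 0.3, 0, 0, 0, 0], [1.1, 0.3, 0, 0, 0, 0], [1.1, 0.2, 0, 0, 0, 0]]]
 [[[1.2, 0.2, 0, 0, 0, 0], [1.1, 0.2, 0, 0, 0, 0], [1.1, 0.2, 0, 0, 0, 0], [1.2, 0.1, 0, 0, 0, 0], [1.1, 0.1, 0, 0, 0, 0]]]
 [[[1.2, 0.1, 0, 0, 0, 0], [1.1, 0.1, 0, 0, 0, 0], [1.2, 0.1, 0, 0, 0, 0], [1.1, 0, 0, 0, 0, 0], [1.2, 0, 0, 0, 0, 0]]]
 [[[1.1, 0, 0, 0, 0, 0], [1.2, -0.1, 0, 0, 0, 0], [1.1, 0, 0, 0, 0, 0], [1.2, -0.1, 0, 0, 0, 0], [1.1, -0.2, 0, 0, 0, 0]]]
 [[[1.2, -0.1, 0, 0, 0, 0], [1.1, -0.2, 0, 0, 0, 0], [1.1, -0.2, 0, 0, 0, 0], [1.2, -0.2, 0, 0, 0, 0], [1.1, -0.2, 0, 0, 0, 0]]]
 [[[1.1, -0.3, 0, 0, 0, 0], [1.1, -0.2, 0, 0, 0, 0], [1.2, -0.4, 0, 0, 0, 0], [1.1, -0.3, 0, 0, 0, 0], [1.1, -0.3, 0, 0, 0, 0]]]
 [[[1, -0.4, 0, 0, 0, 0], [1.1, -0.4, 0, 0, 0, 0], [1.1, -0.4, 0, 0, 0, 0], [1.1, -0.5, 0, 0, 0, 0], [1, -0.5, 0, 0, 0, 0]]]
 [[[1.1, -0.4, 0, 0, 0, 0], [1, -0.6, 0, 0, 0, 0], [1, -0.5, 0, 0, 0, 0], [1, -0.5, 0, 0, 0, 0], [1, -0.6, 0, 0, 0, 0]]]
 [[[1, -0.6, 0, 0, 0, 0], [1, -0.6, 0, 0, 0, 0], [0.9, -0.7, 0, 0, 0, 0], [1, -0.6, 0, 0, 0, 0], [0.9, -0.7, 0, 0, 0, 0]]]
 [[[0.9, -0.7, 0, 0, 0, 0], [0.9, -0.7, 0, 0, 0, 0], [0.9, -0.7, 0, 0, 0, 0], [0.9, -0.8, 0, 0, 0, 0], [0.9, -0.7, 0, 0, 0, 0]]]
 [[[0.8, -0.8, 0, 0, 0, 0], [0.8, -0.8, 0, 0, 0, 0], [0.8, -0.9, 0, 0, 0, 0], [0.8, -0.8, 0, 0, 0, 0], [0.8, -0.9, 0, 0, 0, 0]]]
side0 198.32
s4 195.49
s5 194.39
s6 193.44
s7 193.59
```

Emit:
send_rows(
  steps=[
    [[0.9,0.7,0,0,0,0],[0.8,0.8,0,0,0,0],[0.9,0.7,0,0,0,0],[0.9,0.7,0,0,0,0],[0.9,0.7,0,0,0,0]],
  ],
)

```text
t: 32.27
tcp_pos: [0.4863, -0.1189, 0.18]
orientation: [-0.145, 0.989, -0.0, -0.0]
wrist_force: [-0.6, -4.7, 4.2]
width: 0.237
grip_force: 26.0
```

Emit:
send_rows(
  steps=[
    [[0.9,0.6,0,0,0,0],[1,0.7,0,0,0,0],[0.9,0.6,0,0,0,0],[1,0.6,0,0,0,0],[1,0.6,0,0,0,0]],
  ],
)

```text
t: 32.68
tcp_pos: [0.491, -0.1159, 0.1799]
orientation: [-0.145, 0.989, -0.0, -0.0]
wrist_force: [-1.6, -4.8, 4.6]
width: 0.235
grip_force: 26.0
```

```bash
python3 - <<'E'
from cell import camera
import cv2,numpy as np
s=camera("side");cv2.imwrite("pics/s8.png",s)
for n in("s4","s5","s6","s7","s8"):
    im=cv2.imread(f"pics/{n}.png").astype(float)[...,0]
    out=[]
    for c in(360,362,364,371,373):
        g=im[184:203,c-1:c+2].mean(1);lo,hi=g[-1],g[5:9].max();out.append(round(184+np.sum((g-lo).clip(0)/(hi-lo)),2))
    print(n,out)
f=lambda n:cv2.resize(cv2.imread(f"pics/{n}.png")[150:205,350:385],None,fx=10,fy=10,interpolation=cv2.INTER_CUBIC)
cv2.imwrite("pics/g8.png",np.hstack([f("s6"),f("s8")]))
E
```

```text
s4 [np.float64(194.5), np.float64(193.9), np.float64(192.69), np.float64(191.04), np.float64(192.68)]
s5 [np.float64(193.8), np.float64(193.46), np.float64(191.89), np.float64(190.49), np.float64(191.78)]
s6 [np.float64(192.8), np.float64(192.2), np.float64(190.76), np.float64(188.88), np.float64(190.59)]
s7 [np.float64(192.99), np.float64(193.37), np.float64(191.59), np.float64(188.99), np.float64(190.1)]
s8 [np.float64(192.87), np.float64(193.34), np.float64(191.16), np.float64(188.92), np.float64(189.79)]
```

View pics/g8.png

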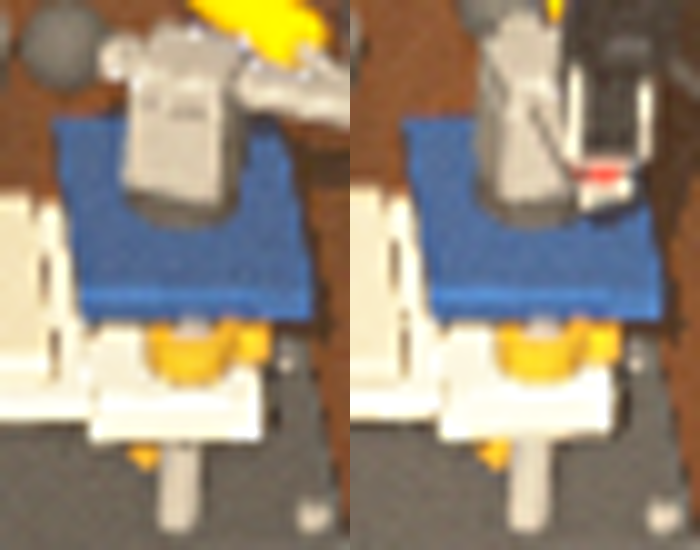

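The right crop shows the crank still seated on the collar and the carriage nearly at the rings, with its edge still creeping upward. Continuing to feel for the stop.

Emit:
send_rows(
  steps=[
    [[1,0.5,0,0,0,0],[1,0.6,0,0,0,0],[1.1,0.5,0,0,0,0],[1,0.5,0,0,0,0],[1.1,0.4,0,0,0,0]],
  ],
)

```text
t: 33.15
tcp_pos: [0.496, -0.1133, 0.1799]
orientation: [-0.145, 0.989, 0.0, -0.0]
wrist_force: [-2.4, -4.6, 4.8]
width: 0.231
grip_force: 26.0
```

Emit:
send_rows(
  steps=[
    [[1,0.5,0,0,0,0],[1.1,0.4,0,0,0,0],[1.1,0.4,0,0,0,0],[1.1,0.4,0,0,0,0],[1.1,0.4,0,0,0,0]],
  ],
)

```text
t: 33.57
tcp_pos: [0.5012, -0.1112, 0.1799]
orientation: [-0.145, 0.989, 0.0, -0.001]
wrist_force: [-3.4, -4.8, 4.5]
width: 0.234
grip_force: 26.1
```

Emit:
send_rows(
  steps=[
    [[1.1,0.3,0,0,0,0],[1.1,0.3,0,0,0,0],[1.1,0.3,0,0,0,0],[1.1,0.3,0,0,0,0],[1.1,0.2,0,0,0,0]],
  ],
)

```text
t: 33.98
tcp_pos: [0.5065, -0.1098, 0.1799]
orientation: [-0.145, 0.989, 0.0, -0.001]
wrist_force: [-2.8, -4.4, 5.7]
width: 0.236
grip_force: 26.1
```

Emit:
send_rows(
  steps=[
    [[1.3,0.3,0.1,0,0,0],[1.3,0.2,0,0,0,0],[1.3,0.2,0,0,0,0],[1.3,0.1,0,0,0,0],[1.4,0.1,0,0,0,0]],
  ],
)

```text
t: 34.4
tcp_pos: [0.5128, -0.1088, 0.1799]
orientation: [-0.145, 0.989, 0.0, -0.001]
wrist_force: [-3.1, -4.9, 5.2]
width: 0.232
grip_force: 26.1
```

Emit:
send_rows(
  steps=[
    [[1.4,0.1,0,0,0,0],[1.4,0.1,0,0,0,0],[1.4,0,0,0,0,0],[1.4,0,0,0,0,0],[1.5,-0.1,0,0,0,0]],
  ],
)

```text
t: 34.82
tcp_pos: [0.5197, -0.1085, 0.1798]
orientation: [-0.145, 0.989, 0.001, -0.001]
wrist_force: [-4.5, -4.7, 6.7]
width: 0.234
grip_force: 26.1
```

Emit:
send_rows(
  steps=[
    [[1.4,-0.1,0.2,0,0,0],[1.4,-0.1,0,0,0,0],[1.4,-0.2,0,0,0,0],[1.5,-0.2,0,0,0,0],[1.4,-0.2,0,0,0,0]],
  ],
)

```text
t: 35.23
tcp_pos: [0.5265, -0.109, 0.1798]
orientation: [-0.145, 0.989, 0.001, -0.001]
wrist_force: [-4.4, -3.2, 6.3]
width: 0.236
grip_force: 26.0
```

Emit:
send_rows(
  steps=[
    [[1.4,-0.3,0,0,0,0],[1.4,-0.3,0,0,0,0],[1.4,-0.3,0,0,0,0],[1.4,-0.4,0,0,0,0],[1.4,-0.4,0,0,0,0]],
  ],
)

```text
t: 35.65
tcp_pos: [0.5333, -0.1104, 0.1798]
orientation: [-0.146, 0.989, 0.001, -0.002]
wrist_force: [-4.8, -2.8, 6.4]
width: 0.237
grip_force: 26.0
```

Emit:
send_rows(
  steps=[
    [[1.4,-0.5,0,0,0,0],[1.3,-0.5,0,0,0,0],[1.4,-0.5,0,0,0,0],[1.3,-0.6,0,0,0,0],[1.3,-0.6,0,0,0,0]],
  ],
)

```text
t: 36.07
tcp_pos: [0.5399, -0.1127, 0.1797]
orientation: [-0.146, 0.989, 0.002, -0.002]
wrist_force: [-5.2, -0.6, 6.9]
width: 0.244
grip_force: 26.0
```

```bash
python3 - <<'E'
from cell import camera
import cv2,numpy as np
cv2.imwrite("pics/s9.png",camera("side"))
for n in("side0","s4","s5","s6","s7","s8","s9"):
    im=cv2.imread(f"pics/{n}.png").astype(float);out=[]
    for c in(362,372,373,374):
        g=im[184:204,c-1:c+2,0].mean(1);lo,hi=np.median(g[-3:]),g.max();k=np.where(g>(lo+hi)/2)[0].max();out.append(round(184+k+(g[k]-(lo+hi)/2)/(g[k]-g[k+1]),2))
    r=im[184:194,366:371];print(n,out,np.round(r[...,1].mean(1)).astype(int),np.round((r[...,2]-r[...,0]).mean(1)).astype(int))
E
```

```text
side0 [np.float64(198.3), np.float64(198.56), np.float64(198.56), np.float64(198.38)] [186 195 198 190 165 175 176 172 182 213] [186 203 201 185 101  38  39  41  47  50]
s4 [np.float64(195.35), np.float64(195.52), np.float64(195.47), np.float64(195.27)] [199 209 212 203 178 204 230 246 253 251] [188 204 201 186 102  41  41  31  17  22]
s5 [np.float64(194.36), np.float64(194.53), np.float64(194.52), np.float64(194.5)] [208 216 219 212 197 232 251 255 253 254] [187 205 203 181  99  37  20   5  17  14]
s6 [np.float64(193.33), np.float64(193.41), np.float64(193.5), np.float64(193.52)] [193 203 206 198 203 249 255 251 251 246] [190 203 204 183  94  19   2  22  26  39]
s7 [np.float64(193.48), np.float64(193.06), np.float64(193.02), np.float64(192.87)] [204 213 215 211 230 254 253 252 253 236] [190 206 205 177  73   5  17  19  22  43]
s8 [np.float64(193.32), np.float64(192.68), np.float64(192.59), np.float64(192.56)] [209 218 218 216 239 255 253 254 254 230] [190 207 208 177  63   0  14  16  21  46]
s9 [np.float64(192.44), np.float64(192.38), np.float64(192.44), np.float64(192.48)] [210 219 219 215 242 255 254 255 254 158] [190 206 209 175  51   0  12  15  25  46]
```

Emit:
send_rows(
  steps=[
    [[1.3,-0.6,0,0,0,0],[1.3,-0.7,0,0,0,0],[1.2,-0.7,0,0,0,0],[1.3,-0.7,0,0,0,0],[1.2,-0.8,0,0,0,0]],
  ],
)

```text
t: 36.53
tcp_pos: [0.5462, -0.1158, 0.1797]
orientation: [-0.146, 0.989, 0.002, -0.001]
wrist_force: [-5.2, -0.3, 6.8]
width: 0.237
grip_force: 25.9
```

Emit:
send_rows(
  steps=[
    [[1.4,-0.9,0.3,0,0,0],[1.4,-1,0,0,0,0],[1.4,-1.1,0,0,0,0],[1.3,-1.1,0,0,0,0],[1.3,-1.2,0,0,0,0]],
  ],
)

```text
t: 36.95
tcp_pos: [0.553, -0.1206, 0.1798]
orientation: [-0.146, 0.989, 0.003, -0.001]
wrist_force: [-4.1, 1.8, 6.8]
width: 0.239
grip_force: 25.8
```

Emit:
send_rows(
  steps=[
    [[1.3,-1.2,0.1,0,0,0],[1.2,-1.2,0,0,0,0],[1.2,-1.2,0,0,0,0],[1.2,-1.3,0,0,0,0],[1.1,-1.3,0,0,0,0]],
  ],
)

```text
t: 37.37
tcp_pos: [0.5592, -0.1263, 0.1798]
orientation: [-0.146, 0.989, 0.003, -0.001]
wrist_force: [-4.8, 1.7, 6.4]
width: 0.234
grip_force: 25.7
```

Emit:
send_rows(
  steps=[
    [[1.2,-1.5,0.1,0,0,0],[1.1,-1.6,0,0,0,0],[1.1,-1.6,0,0,0,0],[1,-1.6,0,0,0,0],[1,-1.7,0,0,0,0]],
  ],
)

```text
t: 37.78
tcp_pos: [0.5649, -0.1339, 0.1799]
orientation: [-0.146, 0.989, 0.004, -0.001]
wrist_force: [-2.6, 3.9, 4.7]
width: 0.241
grip_force: 25.6
```

Emit:
send_rows(
  steps=[
    [[1.1,-2,0,0,0,0],[1,-2.1,0,0,0,0],[0.9,-2.1,0,0,0,0],[0.8,-2.2,0,0,0,0],[0.7,-2.2,0,0,0,0]],
  ],
)

```text
t: 38.2
tcp_pos: [0.5706, -0.1467, 0.1803]
orientation: [-0.146, 0.989, 0.001, 0.0]
wrist_force: [-0.5, 4.6, 0.3]
width: 0.231
grip_force: 25.3
```

Emit:
send_rows(
  steps=[
    [[0.6,-2.2,-0.2,0,0,0],[0.5,-2.2,0,0,0,0],[0.4,-2.3,0,0,0,0],[0.4,-2.3,0,0,0,0],[0.3,-2.3,0,0,0,0]],
  ],
)

```text
t: 38.62
tcp_pos: [0.5731, -0.1588, 0.1804]
orientation: [-0.145, 0.989, 0.001, 0.0]
wrist_force: [0.3, 5.7, 0.0]
width: 0.234
grip_force: 25.3
```

Emit:
send_rows(
  steps=[
    [[0.1,-1.1,0,0,0,0],[0.1,-1.1,0,0,0,0],[0,-1.2,0,0,0,0],[0,-1.2,0,0,0,0],[0,-1.2,0,0,0,0]],
  ],
)

```text
t: 39.03
tcp_pos: [0.5733, -0.164, 0.1804]
orientation: [-0.146, 0.989, 0.001, 0.001]
wrist_force: [0.8, 6.9, 0.3]
width: 0.24
grip_force: 25.4
```

The force rises to 6.9 N at slow speed against about 4.3 N before, so the stop is being met. A gentle further push.

Emit:
send_rows(
  steps=[
    [[0,-0.8,0,0,0,0],[0,-0.8,0,0,0,0],[0,-0.8,0,0,0,0],[-0.1,-0.8,0,0,0,0],[-0.1,-0.8,0,0,0,0]],
  ],
)

```text
t: 39.45
tcp_pos: [0.5732, -0.1676, 0.1804]
orientation: [-0.146, 0.989, 0.002, 0.001]
wrist_force: [1.7, 8.2, 1.2]
width: 0.239
grip_force: 25.5
```

Emit:
send_rows(
  steps=[
    [[-0.1,-1.3,0,0,0,0],[-0.2,-1.3,0,0,0,0],[-0.2,-1.3,0,0,0,0],[-0.2,-1.2,0,0,0,0],[-0.2,-1.2,0,0,0,0]],
  ],
)

```text
t: 39.87
tcp_pos: [0.5725, -0.1733, 0.1805]
orientation: [-0.146, 0.989, 0.002, 0.001]
wrist_force: [3.0, 9.8, 1.1]
width: 0.236
grip_force: 25.6
```

The force climbs steadily and is now 10 N. One last gentle push, then release, retreat and hand in.

Emit:
send_rows(
  steps=[
    [[-0.3,-1.4,0,0,0,0],[-0.4,-1.4,0,0,0,0],[-0.4,-1.3,0,0,0,0],[-0.4,-1.3,0,0,0,0],[-0.4,-1.3,0,0,0,0]],
  ],
)

```text
t: 40.28
tcp_pos: [0.571, -0.1795, 0.1806]
orientation: [-0.146, 0.989, 0.003, 0.002]
wrist_force: [3.9, 11.4, -0.0]
width: 0.241
grip_force: 25.7
```

Emit:
send_rows(
  steps=[
    [[0,0,0,0,0,0],[0,0,0,0,0,0],[0,0,0,0,0,0],[0,0,0,0,0,0],[0,0,0,0,0,0]],
  ],
  gripper=60,
)

```text
t: 40.7
tcp_pos: [0.5702, -0.1828, 0.1808]
orientation: [-0.145, 0.989, -0.001, 0.0]
wrist_force: [0.2, 0.3, -0.2]
width: 0.704
grip_force: 0.0
```

Emit:
send_rows(
  steps=[
    [[0,0,5,0,0,0],[0,0,15,0,0,0],[0,0,25,0,0,0],[0,0,30,0,0,0],[0,0,30,0,0,0]],
  ],
)

```text
t: 41.12
tcp_pos: [0.5696, -0.182, 0.2868]
orientation: [-0.145, 0.989, -0.0, -0.0]
wrist_force: [0.2, -0.0, -0.1]
width: 0.706
grip_force: 0.0
```

Emit:
send_rows(
  steps=[
    [[0,0,0,0,0,0],[0,0,0,0,0,0],[0,0,0,0,0,0],[0,0,0,0,0,0],[0,0,0,0,0,0]],
  ],
)

```text
t: 41.53
tcp_pos: [0.5693, -0.1816, 0.2841]
orientation: [-0.145, 0.989, 0.001, -0.001]
wrist_force: [-0.3, 0.2, -0.6]
width: 0.703
grip_force: 0.0
```

```bash
python3 -c "
from cell import arm
print(arm.close_job())"
```

```text
the job is handed in; nothing more can be done
None
```

The job is handed in: the crank is seated on its collar and was wound clockwise about 2.1 turns, until the push at the handle rose from about 4.5 N to 12 N, then released; that rise (under 0.5 N per mm) was softer than the stated 1 to 3 N per mm, so firm contact with the stop is likely but not confirmed.

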